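# Refill the capsule box with the left-hand lock screw

## Task

Put all the coffee capsules that stand on the worktop into the grey capsule box. Its sliding lid is held by a lock screw with a left-hand thread, so it undoes clockwise: unscrew it all the way, slide the lid fully open, and lower each capsule gently until you feel it rest on the packing inside, which lies at an unknown depth; do not let them fall or press hard. Then slide the lid fully shut and screw the lock tight again, leaving everything else on the worktop alone.

Things in the scene. Friction and masses are not known exactly. Their poses are not given: they have to be found in the camera images.
- capsule_box: grey steel box, 120 (x) by 343 (y) by 96 mm high, fixed; origin on its underside (x from -60 to 60 mm), z up. 4 mm side rails along its long sides rise to z = 106 mm. Along its y (mm): -165 to -90 closed block with the lock, -90 to 60 open-topped compartment, 60 to 178 closed deck over which the lid slides. A 50 mm wide lock bracket spans y = -165 to -113 above the lid, top at z = 122 mm
- compartment (a point): centre of the compartment's mouth, at box x = 0, y = -15, z = 96 mm; axes as the box's. Inside 112 mm in x by 150 mm in y. Springy cardboard packing lies in it (gives about 1 mm per 1.2 N, 10 mm at most); its flat top is from 41 to 66 mm below this point and cannot be read. Wall cupboards overhang the worktop behind: fronts at world x = 0.57 m, undersides at z = 0.46 m
- lid (a joint): wooden sliding lid, 108 by 218 by 8 mm, top at box z = 105 mm; 0 = fully shut (end stop), grows as it slides along the box's +y, 0.216 m = fully open (end stop; compartment all uncovered from 0.212). About 1.5 N friction, stays where left. Cannot slide while the lock pin is in its hole; the 12 mm hole is under the 8 mm pin only when the lid is shut to within 2 mm
- lid_handle (a point): centre of the top of the lid's steel handle, an upright bar 56 mm long along the box's x, 12 mm thick along its y, 32 mm high (from z = 105 to 137 mm in the box's frame), at the box's x = 0, y = 0 when the lid is shut; moves with the lid
- lock_screw (a joint): lock screw, left-hand thread: 0 = screwed tight (end stop), grows as it is turned CLOCKWISE seen from above, 4.6 rad = fully undone (end stop). It rises 3 mm per radian, carrying the pin; the pin is clear of the lid above 3.4 rad. Starts between 0 and 0.6 rad; friction about 0.06 N m; stays where it is left
- lock_knob (a point): centre of the top face of the lock screw's black round fluted knob, 38 mm across and 24 mm high, at the box's x = 0, y = -135 mm; the top is at box z = 153 mm when tight (underside 129 mm, 7 mm over the bracket) and rises 3 mm per radian. Its z is up; it turns with the screw (a small steel bar on top marks its x)
- capsule_a: brown coffee capsule, a tapered cup standing on its 37 mm flange (widest at the bottom), 27 mm high, about 29 mm across at half height and 22 mm at the top, 10 to 17 g; origin at the centre of its underside; up to four of them stand on the worktop to the right of the box, absent ones read None
- capsule_b: brown coffee capsule, a tapered cup standing on its 37 mm flange (widest at the bottom), 27 mm high, about 29 mm across at half height and 22 mm at the top, 10 to 17 g; origin at the centre of its underside; up to four of them stand on the worktop to the right of the box, absent ones read None
- capsule_c: brown coffee capsule, a tapered cup standing on its 37 mm flange (widest at the bottom), 27 mm high, about 29 mm across at half height and 22 mm at the top, 10 to 17 g; origin at the centre of its underside; up to four of them stand on the worktop to the right of the box, absent ones read None
- capsule_d: brown coffee capsule, a tapered cup standing on its 37 mm flange (widest at the bottom), 27 mm high, about 29 mm across at half height and 22 mm at the top, 10 to 17 g; origin at the centre of its underside; up to four of them stand on the worktop to the right of the box, absent ones read None
- timer: bystander, to be left where it stands: white and grey kitchen timer, 62 mm across, 50 mm high; origin at its underside
- teaspoon: bystander, to be left where it stands: teaspoon, 130 mm long; origin at its underside
- mug: bystander, to be left where it stands: green mug, 86 mm across, 94 mm high; origin at its underside
- honey_jar: bystander, to be left where it stands: jar with yellow cap, 68 mm across, 112 mm high; origin at its underside
- tea_box: bystander, to be left where it stands: small upright tea carton, 43 by 64 by 96 mm; origin at its underside
- salt: bystander, to be left where it stands: glass salt shaker with steel top, 44 mm across, 90 mm high; origin at its underside
Things that resemble listed ones, but are neither listed nor needed, are in the scene too. Leave any pink or yellow look-alike of the capsule_a alone.

How it is judged:
On the way, in this order (a step that is already met when the one before it is completed fails the run):
1. the lock screw is undone all the way (turned clockwise past 4.0 rad) (value of joint lock_screw above 4 rad), for 0.2 s.
2. the lid is slid fully open (past 0.205 m) (value of joint lid above 0.205 m), for 0.2 s.
3. every capsule rests in the compartment while the lid is open (x of capsule_a in the frame of capsule_box between -0.056 and 0.056 m and y of capsule_a in the frame of capsule_box between -0.09 and 0.06 m and z of each of capsule_a, capsule_b, capsule_c, capsule_d in the frame of capsule_box below 0.075 m and linear speed of each of capsule_a, capsule_b, capsule_c, capsule_d below 0.05 m/s and x of capsule_b in the frame of capsule_box between -0.056 and 0.056 m and y of capsule_b in the frame of capsule_box between -0.09 and 0.06 m and x of capsule_c in the frame of capsule_box between -0.056 and 0.056 m and y of capsule_c in the frame of capsule_box between -0.09 and 0.06 m and x of capsule_d in the frame of capsule_box between -0.056 and 0.056 m and y of capsule_d in the frame of capsule_box between -0.09 and 0.06 m and value of joint lid above 0.2 m), for 0.2 s.
4. the lid is shut (within 3 mm) (value of joint lid below 0.003 m), for 0.2 s.
5. the lock screw is tight again (within 0.25 rad) (value of joint lock_screw below 0.25 rad), for 0.2 s.
At the end, for the whole second after the job is handed in: all capsules lie at rest inside the compartment, below the lid; the lid is shut to within 3 mm and the lock screw is tight to within 0.25 rad (x of capsule_a in the frame of capsule_box between -0.056 and 0.056 m and y of capsule_a in the frame of capsule_box between -0.09 and 0.06 m and z of each of capsule_a, capsule_b, capsule_c, capsule_d in the frame of capsule_box below 0.075 m and linear speed of each of capsule_a, capsule_b, capsule_c, capsule_d below 0.03 m/s and x of capsule_b in the frame of capsule_box between -0.056 and 0.056 m and y of capsule_b in the frame of capsule_box between -0.09 and 0.06 m and x of capsule_c in the frame of capsule_box between -0.056 and 0.056 m and y of capsule_c in the frame of capsule_box between -0.09 and 0.06 m and x of capsule_d in the frame of capsule_box between -0.056 and 0.056 m and y of capsule_d in the frame of capsule_box between -0.09 and 0.06 m and value of joint lid below 0.003 m and value of joint lock_screw below 0.25 rad); the robot touches nothing.
It fails at once if a capsule is let fall inside the box (moves faster than 0.6 m/s below its rim) ((x of capsule_a in the frame of capsule_box between -0.056 and 0.056 m and y of capsule_a in the frame of capsule_box between -0.09 and 0.06 m and z of capsule_a in the frame of capsule_box below 0.09 m and linear speed of capsule_a above 0.6 m/s) or (x of capsule_b in the frame of capsule_box between -0.056 and 0.056 m and y of capsule_b in the frame of capsule_box between -0.09 and 0.06 m and z of capsule_b in the frame of capsule_box below 0.09 m and linear speed of capsule_b above 0.6 m/s) or (x of capsule_c in the frame of capsule_box between -0.056 and 0.056 m and y of capsule_c in the frame of capsule_box between -0.09 and 0.06 m and z of capsule_c in the frame of capsule_box below 0.09 m and linear speed of capsule_c above 0.6 m/s) or (x of capsule_d in the frame of capsule_box between -0.056 and 0.056 m and y of capsule_d in the frame of capsule_box between -0.09 and 0.06 m and z of capsule_d in the frame of capsule_box below 0.09 m and linear speed of capsule_d above 0.6 m/s)).
It fails at once if a capsule is pressed against the box or its packing with more than 25 N (contact force between any of capsule_a, capsule_b, capsule_c, capsule_d and capsule_box above 25 N).
It fails at once if one of the other things on the worktop is shifted by more than 5 cm (distance of any of timer, teaspoon, mug, honey_jar, tea_box, salt from where it was at the start of the episode above 0.05 m).
Of capsule_a, capsule_b, capsule_c, capsule_d only 2 to 4 are there at a start; the rules pass over those that are not, and their reading is None.
At some moment in a run one of capsule_a, capsule_b, capsule_c, capsule_d may be knocked a few centimetres aside while the robot is not near it.
It also fails if it takes over 210 s, if anything falls off the work surface, if the arm or the gripper's body presses on something with over 40 N, if the wrist force passes 120 N, or if a joint passes its speed limit or range.

## Robot

A 7-joint arm with a two-finger parallel gripper is mounted at the origin on a cart in front of the work surface, level with it; the furniture and walls round the work are solid. World frame = base frame: x ahead of the robot, y to its left, z up, the work surface at z = 0. Lengths are in m, angles in rad, forces in N, time in s.
With the tool pointing down it reaches from about 0.4 to 0.85 m from the base axis. Payload 4.5 kg.
Tool frame: the origin (TCP) lies on the centre line of the jaws, within the pads' length; the fingertips stand 17 mm ahead of it and the grasp point (between the pads) lies 2 mm behind it (r.tip_reach is the distance from the TCP to the fingertips, in m); z points along the fingers, y is the line along which they close (so a half turn about z gives the same grasp; the last joint's range is limited). The gripper opens to 88 mm and grips with 3 to 60 N. Pads are 18 mm wide; open, the fingers measure 123 mm over their backs; the gripper's body (75 mm by 187 mm) begins 45 mm behind the grasp point.
Start: joints at [-1.191, 0.689, -0.195, 1.565, 0.157, 0.902, -0.215], TCP at [0.212, 0.588, 0.256] pointing down, gripper open.
Joint ranges: [-3.01, 3.01], [-0.46, 2.08], [-1.47, 1.51], [0.13, 2.56], [-1, 4.14], [0.04, 2.09], [-2.66, 2.66]. Speed limits (rad/s): [2.57, 2.57, 3.14, 3.14, 3.14, 3.14, 3.14].

## Interface

Orientations are given as a unit quaternion [x, y, z, w].
In Python, from plant import r gives the robot as it stands.
- The arm moves only by the tool step_arm, never from a script. Its argument "steps" is a list of rows, each a list of 7 numbers: the shift along the tool's x, y, z in cm, then the turn, a rotation vector about the tool's x, y, z in degrees, then the gripper's target within -1 to 1 (shut at 1, half-way at 0, fully open at -1). A call has 1 to 8 rows; each row shifts and turns the commanded pose from where the row before left it, along the tool's axes as they then stand; what a row does not reach is not made up. A row lasts 1/8 s, in which the tool goes at most 62.5 mm and 10.7 degrees, less where a joint would pass 70% of its speed; a pose out of reach is approached as far as the arm can. A call with a gripper value outside its range is refused whole. The fingers move at their own pace and stop on an object; "force" is the grip in N (left out, the last holds). Time passes only in rows, so rows that do not move let the fingers close. It gives the time, the measured TCP pose, the force, the opening and the grip force at its end, in the units of the state.
- r.get_state(): the state, without advancing time (a new reading comes with each control period).
- r.snapshot(name): name is "scene" or "top" or "wrist"; returns a dict with "pixels" (480x640x3 uint8, red, green, blue), "fx", "fy", "cx", "cy" (pixels), "dist_coeffs" ([k1, k2, p1, p2, k3] as OpenCV has them; the pictures are not rectified), "cam_to_world" (4x4, takes a point from camera to world coordinates). Camera axes: x right, y down, z forward; pixel columns grow to the right and rows downward; lengths in m; the calibration is good to about 2 mm. A picture is of the moment at which its call begins. There is no depth.
- r.finish_job(): hands the job in; it is judged then, once.
The state is a dict: "clock": time; "q": joint angles; "qd": joint speeds; "joint_torque": joint torques, N m; "tool_pos": TCP position; "eef_rot": TCP orientation; "contact_force": force on the tool from outside, world axes, zero at the start; "moment": the same for the moment, N m; "opening": opening from 0.0 (shut) to 1.0 (fully open); "finger_force": force on a finger pad.
Only numpy, scipy, OpenCV 4.12 (cv2) and the standard library are available. Lean on these libraries where they do the work, as an engineer would, in place of code of your own. Each camera call takes 0.05 s, during which the arm holds its last target. There are 200 camera calls.

## Working session

There is one attempt and no reset: what is moved stays moved. The work goes in short steps, Python scripts to look and compute and a tool call to move; the robot and the scene stay as the last step left them, time stands still between calls to the robot, and variables do not carry over. Pictures are saved under pics/ and viewed, at most 14 in all, crops included, and the job is handed in when it is done.

Besides the shell and the picture viewer there is one more tool, called after ">>>" in YAML: its name, and indented under it one key for each argument. step_arm: Moves the arm, as the interface text tells. Its arguments: {"type":"object","properties":{"steps":{"type":"array","items":{"type":"array","items":{"type":"number"}}},"force":{"type":"number"}},"required":["steps"]}

```bash
mkdir -p pics; cat > h.py <<'E'
import numpy as np, cv2
from plant import r
from scipy.spatial.transform import Rotation as R
def snap(n,f=None):
    s=r.snapshot(n)
    if f: cv2.imwrite('pics/'+f+'.png',cv2.cvtColor(s['pixels'],cv2.COLOR_RGB2BGR))
    return s
def K(s): return np.array([[s['fx'],0,s['cx']],[0,s['fy'],s['cy']],[0,0,1.]])
def plane(s,uv,z):
    uv=np.array(uv,float).reshape(-1,1,2)
    n=cv2.undistortPoints(uv,K(s),np.array(s['dist_coeffs'],float)).reshape(-1,2)
    T=np.array(s['cam_to_world']); d=np.c_[n,np.ones(len(n))]@T[:3,:3].T; o=T[:3,3]
    return o+d*((z-o[2])/d[:,2])[:,None]
def proj(s,P):
    T=np.linalg.inv(np.array(s['cam_to_world']))
    p=np.array(P,float).reshape(-1,3)@T[:3,:3].T+T[:3,3]
    return cv2.projectPoints(p,np.zeros(3),np.zeros(3),K(s),np.array(s['dist_coeffs'],float))[0].reshape(-1,2)
def st():
    s=r.get_state(); print('t',s['clock'],'pos',np.round(s['tool_pos'],4),'op',s['opening'],'F',np.round(s['contact_force'],1))
    M=R.from_quat(s['eef_rot']).as_matrix(); print(np.round(M,3)); return s
E
python3 - <<'E'
from h import *
st()
for n in('scene','top'):
    s=snap(n,n+'0'); print(n,np.round(np.array(s['cam_to_world']),3).tolist(),s['fx'])
E
```

```text
t 0.0 pos [0.2117 0.5874 0.2549] op 1.002082327090746 F [-0.2 -0.3 -0.2]
[[-0.941  0.339 -0.001]
 [ 0.339  0.941 -0.002]
 [-0.    -0.002 -1.   ]]
scene [[0.76, -0.287, 0.583, -0.112], [-0.65, -0.35, 0.675, -0.825], [0.01, -0.892, -0.453, 0.632], [0.0, 0.0, 0.0, 1.0]] 447.29728660838833
top [[-0.006, -0.983, 0.185, 0.294], [-1.0, 0.006, -0.005, -0.091], [0.004, -0.185, -0.983, 1.38], [0.0, 0.0, 0.0, 1.0]] 547.3622941228558
```

View pics/scene0.png

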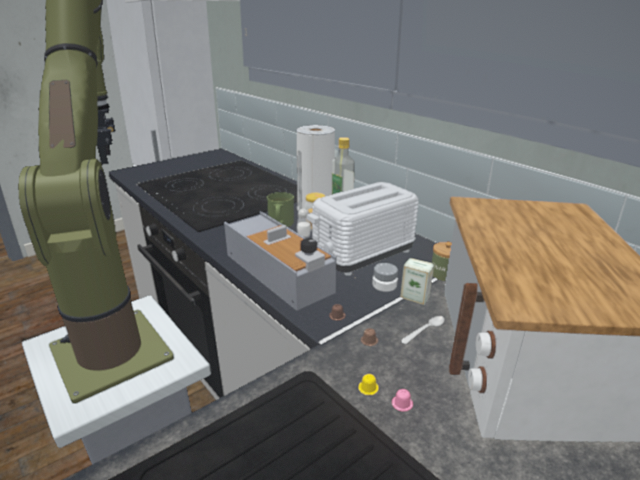

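View pics/top0.png

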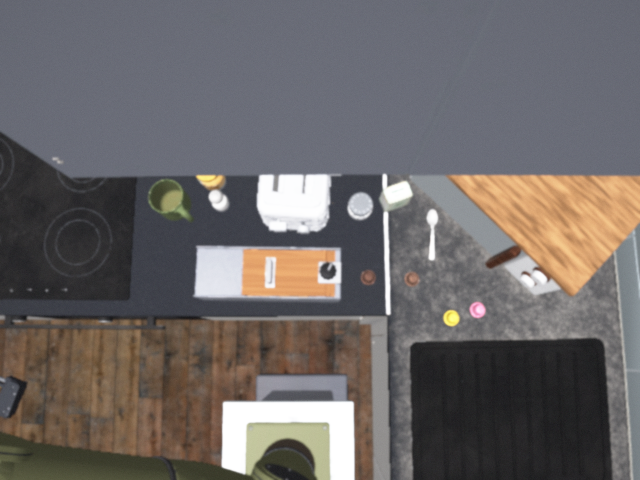

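The scene view shows the box with handle at (275,235) and knob at (308,245), and two brown capsules at (337,312) and (370,336). In the top view the knob is at (328,270), the handle at (270,271) and the capsules at (368,277) and (411,279). The pink and yellow ones are look-alikes.

```bash
cat > m.py <<'E'
from h import *
s=snap('top'); im=s['pixels']; hsv=cv2.cvtColor(im,cv2.COLOR_RGB2HSV)
def win(m,x0,x1,y0,y1):
    o=np.zeros_like(m); o[y0:y1,x0:x1]=m[y0:y1,x0:x1]; return o
lid=win(cv2.inRange(hsv,(5,100,90),(25,255,255)),180,350,235,310)
ys,xs=np.nonzero(lid); print('lid px',len(xs),cv2.minAreaRect(np.c_[xs,ys].astype(np.float32)))
P=plane(s,np.c_[xs,ys],0.105); print('lid world rect',cv2.minAreaRect((P[:,:2]*1000).astype(np.float32)))
# box outline: bright non-dark
g=win(cv2.inRange(hsv,(0,0,110),(179,60,255)),185,350,238,306); g|=lid
g=cv2.morphologyEx(g,cv2.MORPH_OPEN,np.ones((3,3)))
c=max(cv2.findContours(g,0,2)[0],key=cv2.contourArea); Q=plane(s,c.reshape(-1,2),0.104)
print('box rect',cv2.minAreaRect((Q[:,:2]*1000).astype(np.float32)))
kn=win(cv2.inRange(hsv,(0,0,0),(179,255,50)),312,345,255,285)
c=max(cv2.findContours(kn,0,2)[0],key=cv2.contourArea);(u,v),rad=cv2.minEnclosingCircle(c);print('knob',u,v,rad,plane(s,[u,v],0.153))
br=cv2.inRange(hsv,(0,70,30),(15,255,160)); br=win(br,345,500,230,330)
for c in cv2.findContours(br,0,2)[0]:
    if cv2.contourArea(c)>25:
        (u,v),rad=cv2.minEnclosingCircle(c); print('caps',u,v,rad,cv2.contourArea(c),plane(s,[u,v],0.01))
cv2.imwrite('pics/topcrop.png',cv2.resize(cv2.cvtColor(im[225:325,180:440],cv2.COLOR_RGB2BGR),None,fx=3,fy=3,interpolation=cv2.INTER_CUBIC))
E
python3 m.py
```

```text
lid px 3321 ((288.0, 272.5), (45.0, 90.0), 90.0)
lid world rect ((456.7772216796875, -7.531303405761719), (211.7291717529297, 106.31233215332031), 89.68863677978516)
box rect ((456.5568542480469, 40.88783264160156), (346.15667724609375, 128.6715087890625), 88.8987808227539)Traceback (most recent call last):
  File "m.py", line 14, in <module>
    c=max(cv2.findContours(kn,0,2)[0],key=cv2.contourArea);(u,v),rad=cv2.minEnclosingCircle(c);print('knob',u,v,rad,plane(s,[u,v],0.153))
ValueError: max() iterable argument is empty
```

```bash
sed -i 's/(179,255,50)),312/(179,255,75)),312/' m.py; python3 m.py; python3 -c "
from h import *
print('hsvknob')
st()"
```

```text
lid px 3319 ((288.0, 272.5), (45.0, 90.0), 90.0)
lid world rect ((456.7784423828125, -7.500495910644531), (211.78939819335938, 106.310302734375), 89.68785858154297)
box rect ((456.48541259765625, 40.84889221191406), (346.1195068359375, 128.93801879882812), 88.83528137207031)
knob 327.3823547363281 270.3823547363281 6.812589168548584 [[ 0.45463498 -0.09972722  0.153     ]]
caps 364.0 327.5 5.2202534675598145 38.0 [[ 0.32996087 -0.19065703  0.01      ]]
caps 411.3235168457031 278.73529052734375 6.812594890594482 123.5 [[ 0.45070189 -0.31236696  0.01      ]]
caps 367.6000061035156 277.0 6.896472930908203 125.0 [[ 0.45591415 -0.20196851  0.01      ]]
caps 493.2391357421875 260.7608642578125 8.14719295501709 93.0 [[ 0.49494217 -0.5247483   0.01      ]]
hsvknob
t 0.2 pos [0.2117 0.5877 0.2552] op 1.0025599051327432 F [0.5 0.1 0.1]
[[-0.941  0.339 -0.   ]
 [ 0.339  0.941 -0.001]
 [-0.    -0.001 -1.   ]]
```

View pics/topcrop.png

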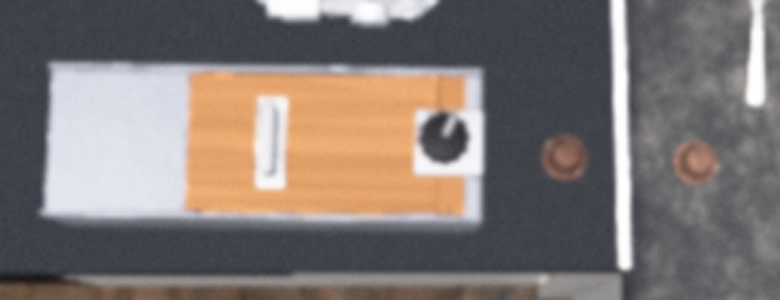

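>>> step_arm:
  steps:
    - [-3.66,-2.5,-0.56,0,0,0,-1]
    - [-3.66,-2.5,-0.56,0,0,0,-1]
    - [-3.66,-2.5,-0.56,0,0,0,-1]
    - [-3.66,-2.5,-0.56,0,0,0,-1]
    - [-3.66,-2.5,-0.56,0,0,0,-1]
    - [-3.66,-2.5,-0.56,0,0,0,-1]
    - [-3.66,-2.5,-0.56,0,0,0,-1]
    - [-3.66,-2.5,-0.56,0,0,0,-1]

```text
clock: 1.2
tool_pos: [0.4202, 0.2993, 0.3007]
eef_rot: [0.172, 0.985, -0.0, -0.0]
contact_force: [0.4, 0.3, 0.1]
opening: 0.999
finger_force: 0.0
```

>>> step_arm:
  steps:
    - [-2.1,-4.56,0,0,0,0,-1]
    - [-2.1,-4.56,0,0,0,0,-1]
    - [-2.1,-4.56,0,0,0,0,-1]
    - [-2.1,-4.56,0,0,0,0,-1]
    - [-2.1,-4.56,0,0,0,0,-1]
    - [-2.1,-4.56,0,0,0,0,-1]
    - [-2.1,-4.56,0,0,0,0,-1]
    - [-2.1,-4.56,0,0,0,0,-1]

```text
clock: 2.2
tool_pos: [0.4539, -0.1011, 0.3006]
eef_rot: [0.172, 0.985, 0.0, 0.0]
contact_force: [0.7, -0.1, -0.1]
opening: 1.0
finger_force: 0.0
```

```bash
python3 - <<'E'
from h import *
s=st(); print(np.round(s['q'],3))
w=snap('wrist','w1'); print(np.round(np.array(w['cam_to_world']),3).tolist(),w['fx'])
t=snap('top','t1')
for z in(0.05,0.1,0.19): print(z,plane(t,[[275,232],[300,232],[290,205],[300,176]],z)[:,:2].round(3).tolist())
E
```

```text
t 2.2 pos [ 0.4539 -0.1011  0.3006] op 0.9996183039196048 F [ 0.7 -0.1 -0.1]
[[-0.941  0.339  0.   ]
 [ 0.339  0.941  0.   ]
 [-0.     0.    -1.   ]]
[ 0.282  0.423 -0.236  1.968  0.139  0.766  1.191]
[[0.339, 0.907, 0.25, 0.389], [0.941, -0.327, -0.091, -0.077], [-0.001, 0.266, -0.964, 0.428], [0.0, 0.0, 0.0, 1.0]] 429.3913240638783
0.05 [[0.565, 0.029], [0.564, -0.033], [0.633, -0.008], [0.709, -0.033]]
0.1 [[0.555, 0.024], [0.554, -0.035], [0.621, -0.011], [0.693, -0.035]]
0.19 [[0.536, 0.016], [0.536, -0.039], [0.598, -0.017], [0.665, -0.039]]
```

View pics/w1.png

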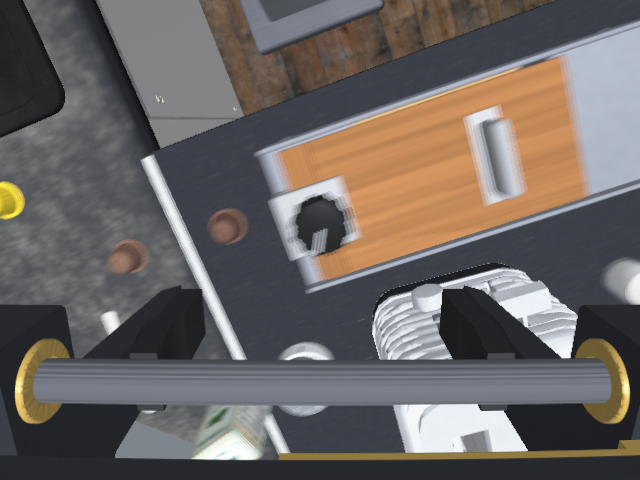

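Wrist view: knob at (320,222) with its bar at (320,240), handle at (500,155), capsules at (228,226) and (127,257). The toaster's near corner is at about (378,312).

```bash
cat > w.py <<'E'
from h import *
def knob(s,z,win=None):
    hsv=cv2.cvtColor(s['pixels'],cv2.COLOR_RGB2HSV); m=cv2.inRange(hsv,(0,0,0),(179,255,48))
    m=cv2.morphologyEx(m,cv2.MORPH_CLOSE,np.ones((9,9)))
    if win: 
        o=np.zeros_like(m); x0,x1,y0,y1=win; o[y0:y1,x0:x1]=m[y0:y1,x0:x1]; m=o
    c=max(cv2.findContours(m,0,2)[0],key=cv2.contourArea); return cv2.boundingRect(c),plane(s,np.array(cv2.minEnclosingCircle(c)[0]),z)
def caps(s):
    hsv=cv2.cvtColor(s['pixels'],cv2.COLOR_RGB2HSV); m=cv2.inRange(hsv,(0,70,30),(14,255,170)); out=[]
    m=cv2.morphologyEx(m,cv2.MORPH_OPEN,np.ones((3,3)))
    for c in cv2.findContours(m,0,2)[0]:
        (u,v),rad=cv2.minEnclosingCircle(c); p=plane(s,[u,v],0.008)[0]
        if cv2.contourArea(c)>0.5*np.pi*rad**2 and rad>4: out.append((round(u),round(v),round(rad,1),p.round(4)))
    return out
E
python3 - <<'E'
from w import *
w=snap('wrist'); t=snap('top')
print(knob(w,0.145,(290,355,190,260)))
for c in caps(w): print(c)
for z in (0.12,0.15,0.18,0.21): print(z,plane(t,[328,218],z)[0,:2].round(3),plane(w,[380,318],z)[0,:2].round(3))
print('handle',plane(w,[[489,118],[512,190],[486,120],[517,195]],0.137)[:,:2].round(4).tolist())
print('lid corners',plane(w,[[567,58],[586,192],[277,152]],0.105).round(3).tolist())
E
```

```text
((306, 190, 49, 62), array([[ 0.45334764, -0.09668662,  0.145     ]]))
(137, 257, 18.7, array([ 0.4492, -0.3088,  0.008 ]))
(237, 223, 17.6, array([ 0.4532, -0.197 ,  0.008 ]))
(252, 44, 6.3, array([ 0.3035, -0.1181,  0.008 ]))
(334, 46, 48.9, array([ 0.3315, -0.0493,  0.008 ]))
0.12 [ 0.583 -0.102] [ 0.545 -0.091]
0.15 [ 0.577 -0.102] [ 0.53 -0.09]
0.18 [ 0.57  -0.102] [ 0.515 -0.089]
0.21 [ 0.563 -0.101] [ 0.5   -0.088]
handle [[0.4256, 0.022], [0.4774, 0.0248], [0.4262, 0.0198], [0.482, 0.0272]]
lid corners [[0.409, 0.097, 0.105], [0.508, 0.09, 0.105], [0.399, -0.121, 0.105]]
```

>>> step_arm:
  steps:
    - [0,0,0.9,0,0,-10,-1]
    - [0,0,0.9,0,0,-10,-1]
    - [0,0,0.9,0,0,-10,-1]
    - [0,0,0.9,0,0,-10,-1]
    - [0,0,0.9,0,0,-10,-1]
    - [0,0,0.9,0,0,-10,-1]
    - [0,0,0.9,0,0,-10,-1]
    - [0,0,0.7,0,0,-10,-1]

```text
clock: 3.4
tool_pos: [0.454, -0.0973, 0.2304]
eef_rot: [-0.505, 0.863, 0.0, 0.0]
contact_force: [-0.1, -0.3, 0.1]
opening: 0.997
finger_force: 0.0
```

>>> step_arm:
  steps:
    - [0,0,0,0,0,-10,-1]
    - [0,0,0,0,0,-10,-1]
    - [0,0,0,0,0,-10,-1]
    - [0,0,0,0,0,-10,-1]
    - [0,0,0,0,0,-10,-1]
    - [0,0,0,0,0,-10,-1]
    - [0,0,0,0,0,-10,-1]
    - [0,0,0,0,0,-10,-1]

```text
clock: 4.4
tool_pos: [0.4286, -0.0592, 0.1919]
eef_rot: [0.932, -0.363, 0.022, 0.011]
contact_force: [1.3, 1.1, 0.1]
opening: 0.998
finger_force: 0.0
```

>>> step_arm:
  steps:
    - [0,0,0,0,0,-10,-1]
    - [0,0,0,0,0,-10,-1]
    - [0,0,0,0,0,-10,-1]
    - [0,0,0,0,0,-10,-1]
    - [0,0,0,0,0,0,-1]
    - [0,0,0,0,0,0,-1]

```text
clock: 5.15
tool_pos: [0.363, -0.0023, 0.1377]
eef_rot: [0.996, -0.055, 0.061, 0.04]
contact_force: [0.1, -0.1, 0.2]
opening: 1.002
finger_force: 0.0
```

```bash
python3 - <<'E'
from w import *
s=st(); print(np.round(s['q'],3))
w=snap('wrist','w2'); t=snap('top')
print(knob(w,0.145,(200,440,100,400)))
for c in caps(w)+caps(t): print(c)
E
```

```text
t 5.15 pos [ 0.363  -0.0023  0.1377] op 1.0015871563925407 F [ 0.1 -0.1  0.2]
[[ 0.987 -0.114  0.117]
 [-0.104 -0.991 -0.087]
 [ 0.126  0.074 -0.989]]
[ 0.512  1.068 -1.473  2.509  1.414  1.24   2.654]
((233, 253, 132, 24), array([[0.38996855, 0.00350615, 0.145     ]]))
(148, 432, 22.0, array([0.261 , 0.1165, 0.008 ]))
(198, 425, 41.5, array([0.2614, 0.0831, 0.008 ]))
```

View pics/w2.png

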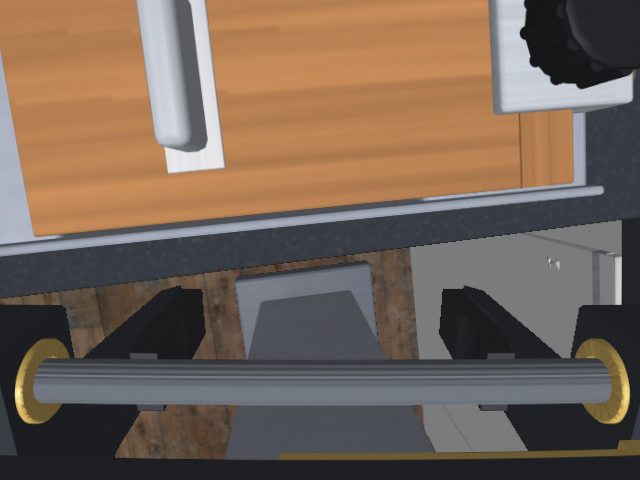

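The last joint turns opposite to what I expected, hit its range and pulled the arm off course. The view shows the fingers beside the box with nothing touched. I'll back up and turn the other way.

>>> step_arm:
  steps:
    - [0,0,-2,0,0,0,-1]
    - [0,0,-2,0,0,5,-1]
    - [0,0,-2,0,0,10,-1]
    - [0,0,-2,0,0,10,-1]
    - [0,0,-2,0,0,10,-1]
    - [0,0,0,0,0,10,-1]
    - [0,0,0,0,0,10,-1]
    - [0,0,0,0,0,10,-1]

```text
clock: 6.25
tool_pos: [0.3471, 0.0081, 0.2338]
eef_rot: [0.807, -0.585, 0.076, 0.0]
contact_force: [0.0, -0.9, -0.1]
opening: 0.999
finger_force: 0.0
```

```bash
cat >> h.py <<'E'
def plan(pos,yaw_y,s=None):
    """tool-frame shift (cm) and rotvec (deg) to pos with tool down and closing axis at yaw_y deg"""
    s=s or r.get_state(); M=R.from_quat(s['eef_rot']).as_matrix(); a=np.radians(yaw_y)
    y=np.array([np.cos(a),np.sin(a),0]); z=np.array([0,0,-1.]); T=np.c_[np.cross(y,z),y,z]
    print('shift cm',np.round(M.T@(np.array(pos)-s['tool_pos'])*100,2),'rot',np.round(np.degrees(R.from_matrix(M.T@T).as_rotvec()),1))
E
python3 - <<'E'
from h import *
s=st(); print(np.round(s['q'],3)); plan([0.42,-0.05,0.28],130); plan([0.42,-0.05,0.28],90)
E
```

```text
t 6.25 pos [0.3471 0.0081 0.2338] op 0.9991709602818819 F [ 0.  -0.9 -0.1]
[[ 0.304 -0.945  0.122]
 [-0.945 -0.315 -0.089]
 [ 0.123 -0.088 -0.988]]
[ 0.566  0.675 -1.382  2.435  1.13   0.929  1.816]
shift cm [ 8.27 -5.47 -3.15] rot [-8.7 -3.2 68. ]
shift cm [ 8.27 -5.47 -3.15] rot [-10.2  -0.  107.9]
```

>>> step_arm:
  steps:
    - [2.75,-1.8,-1.05,0,0,0,-1]
    - [2.75,-1.8,-1.05,0,0,0,-1]
    - [2.75,-1.8,-1.05,0,0,0,-1]
    - [0,0,0,-0.95,0,9.8,-1]
    - [0,0,0,-0.95,0,9.8,-1]
    - [0,0,0,-0.95,0,9.8,-1]
    - [0,0,0,-0.95,0,9.8,-1]
    - [0,0,0,-0.95,0,9.8,-1]

```text
clock: 7.25
tool_pos: [0.4198, -0.0495, 0.2798]
eef_rot: [-0.492, 0.87, -0.046, -0.002]
contact_force: [-0.4, 0.3, 0.1]
opening: 1.001
finger_force: 0.0
```

>>> step_arm:
  steps:
    - [0,0,0,-0.95,0,9.8,-1]
    - [0,0,0,-0.95,0,9.8,-1]
    - [0,0,0,-0.95,0,9.8,-1]
    - [0,0,0,-0.95,0,9.8,-1]
    - [0,0,0,-0.95,0,9.8,-1]
    - [0,0,0,-0.95,0,9.8,-1]
    - [0,0,0,0,0,0,-1]

```text
clock: 8.12
tool_pos: [0.4197, -0.0498, 0.2798]
eef_rot: [-0.005, 1.0, 0.0, -0.002]
contact_force: [0.2, -0.7, -1.1]
opening: 0.997
finger_force: 0.0
```

```bash
python3 - <<'E'
from w import *
s=st(); print(np.round(s['q'],3)); plan([0.454,-0.098,0.23],115);plan([0.454,-0.098,0.23],90)
w=snap('wrist'); t=snap('top')
for c in caps(w)+['']+caps(t): print(c)
print(knob(w,0.145)); print(knob(t,0.153,(312,345,255,285)))
E
```

```text
t 8.125 pos [ 0.4197 -0.0498  0.2798] op 0.9968155761880847 F [ 0.2 -0.7 -1.1]
[[-1.    -0.009 -0.005]
 [-0.009  1.     0.   ]
 [ 0.005  0.    -1.   ]]
[ 0.641  0.53  -0.961  2.083  0.593  0.833  0.903]
shift cm [-3.41 -4.85  4.96] rot [  0.1  -0.3 -24.5]
shift cm [-3.41 -4.85  4.96] rot [ 0.  -0.3  0.5]
(166, 231, 19.2, array([ 0.4539, -0.1984,  0.008 ]))
(53, 226, 21.5, array([ 0.4502, -0.3099,  0.008 ]))
(424, 128, 4.3, array([0.355 , 0.0437, 0.008 ]))
(344, 83, 52.8, array([ 0.3173, -0.0296,  0.008 ]))
(496, 40, 5.4, array([0.2796, 0.1012, 0.008 ]))
(271, 37, 5.1, array([ 0.2802, -0.0939,  0.008 ]))
(554, 9, 18.0, array([0.2538, 0.1498, 0.008 ]))

(297, 347, 42.2, array([ 0.2833, -0.0245,  0.008 ]))
(411, 279, 6.8, array([ 0.4513, -0.3122,  0.008 ]))
(368, 277, 6.5, array([ 0.4557, -0.2031,  0.008 ]))
((0, 305, 640, 175), array([[ 0.53521818, -0.04934923,  0.145     ]]))Traceback (most recent call last):
  File "<stdin>", line 5, in <module>
  File "w.py", line 7, in knob
    c=max(cv2.findContours(m,0,2)[0],key=cv2.contourArea); return cv2.boundingRect(c),plane(s,np.array(cv2.minEnclosingCircle(c)[0]),z)
ValueError: max() iterable argument is empty
```

>>> step_arm:
  steps:
    - [-1.14,-1.62,1,0,0,0,-1]
    - [-1.14,-1.62,1,0,0,0,-1]
    - [-1.14,-1.62,1,0,-0.3,0.5,-1]
    - [0,0,0,0,0,0,-1]
    - [0,0,0,0,0,0,-1]

```text
clock: 8.85
tool_pos: [0.4536, -0.0968, 0.2489]
eef_rot: [-0.001, 1.0, 0.001, -0.001]
contact_force: [0.2, 1.1, -0.8]
opening: 1.001
finger_force: 0.0
```

```bash
python3 - <<'E'
from w import *
s=st(); print(np.round(s['q'],3))
w=snap('wrist','w3')
print(proj(w,[[0.454,-0.098,0.153],s['tool_pos']]).round(0))
print(knob(w,0.149,(240,400,120,300)))
E
```

```text
t 8.85 pos [ 0.4536 -0.0968  0.2489] op 1.0010194442813696 F [ 0.2  1.1 -0.8]
[[-1.    -0.002 -0.001]
 [-0.002  1.     0.002]
 [ 0.001  0.002 -1.   ]]
[ 0.676  0.624 -0.903  2.021  0.672  0.825  0.954]
[[317. 252.]
 [319. 336.]]
((283, 208, 71, 75), array([[ 0.45142259, -0.09768659,  0.149     ]]))
```

View pics/w3.png

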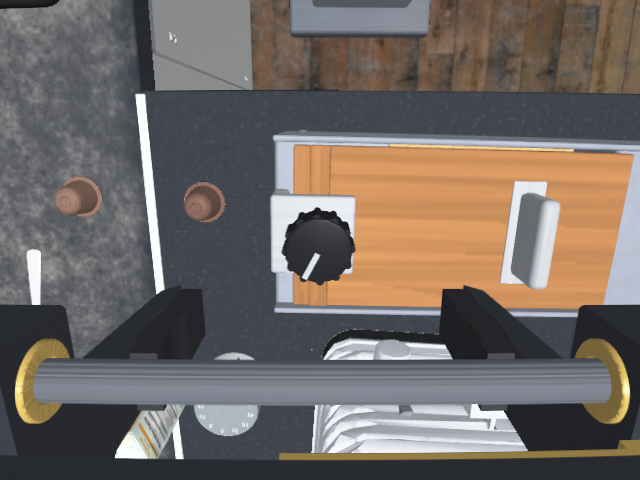

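The wrist view shows the knob centred at (319,247) and the toaster's front clear of the knob. I'll turn to the start angle, descend and grip.

>>> step_arm:
  steps:
    - [0.13,-0.1,0,0,0,-10,-1]
    - [0,0,0,0,0,-10,-1]
    - [0,0,0,0,0,-10,-1]
    - [0,0,0,0,0,-10,-1]
    - [0,0,0,0,0,-10,-1]
    - [0,0,0,0,0,-10,-1]
    - [0,0,0,0,0,-10,-1]
    - [0,0,0,0,0,0,-1]

```text
clock: 9.9
tool_pos: [0.4524, -0.0977, 0.2492]
eef_rot: [-0.574, 0.819, 0.001, 0.0]
contact_force: [-0.7, -0.1, -0.4]
opening: 1.006
finger_force: 0.0
```

```bash
python3 - <<'E'
from w import *
s=st(); print(np.round(s['q'],3)); plan([0.4523,-0.0978,0.148],160)
E
```

```text
t 9.9 pos [ 0.4524 -0.0977  0.2492] op 1.0056596462082654 F [-0.7 -0.1 -0.4]
[[-0.341 -0.94  -0.   ]
 [-0.94   0.341  0.001]
 [-0.001  0.001 -1.   ]]
[ 0.824  0.76  -1.23   2.018  0.863  1.022  1.954]
shift cm [ 3.000e-02 -1.000e-02  1.012e+01] rot [0.1 0.1 0. ]
```

>>> step_arm:
  steps:
    - [0,0,2,0,0,0,-1]
    - [0,0,2,0,0,0,-1]
    - [0,0,2,0,0,0,-1]
    - [0,0,2,0,0,0,-1]
    - [0,0,1.1,0,0,0,-1]
    - [0,0,1,0,0,0,-1]
    - [0,0,0,0,0,0,1]
    - [0,0,0,0,0,0,1]
  force: 25

```text
clock: 10.9
tool_pos: [0.4527, -0.098, 0.1484]
eef_rot: [-0.574, 0.819, 0.0, 0.0]
contact_force: [1.2, 0.1, -0.2]
opening: 0.796
finger_force: 0.0
```

>>> step_arm:
  steps:
    - [0,0,0,0,0,0,1]
    - [0,0,0,0,0,0,1]
    - [0,0,0,0,0,0,1]
    - [0,0,0,0,0,0,1]

```text
clock: 11.4
tool_pos: [0.4539, -0.0986, 0.1483]
eef_rot: [-0.574, 0.819, -0.0, 0.001]
contact_force: [4.7, -1.9, -0.4]
opening: 0.421
finger_force: 25.0
```

```bash
python3 - <<'E'
from w import *
s=st(); print(np.round(s['q'],3),s['opening'],s['finger_force'],np.round(s['moment'],2))
E
```

```text
t 11.4 pos [ 0.4539 -0.0986  0.1483] op 0.4210846523142519 F [ 4.7 -1.9 -0.4]
[[-0.342 -0.94   0.002]
 [-0.94   0.342  0.   ]
 [-0.001 -0.002 -1.   ]]
[ 0.727  0.9   -1.074  2.115  1.116  0.873  1.749] 0.4210846523142519 24.971411330625415 [-0.29 -0.65  0.01]
```

>>> step_arm:
  steps:
    - [0,-0.15,-0.05,0,0,5,1]
    - [0,0,-0.05,0,0,10,1]
    - [0,0,-0.05,0,0,10,1]
    - [0,0,-0.05,0,0,10,1]
    - [0,0,-0.05,0,0,10,1]
    - [0,0,-0.05,0,0,10,1]
    - [0,0,-0.05,0,0,10,1]
    - [0,0,-0.05,0,0,10,1]

```text
clock: 12.4
tool_pos: [0.4541, -0.0985, 0.1522]
eef_rot: [0.046, 0.999, 0.001, -0.0]
contact_force: [1.9, -0.6, -0.1]
opening: 0.424
finger_force: 25.0
```

```bash
python3 - <<'E'
from w import *
s=st(); print(np.round(s['q'],3),s['opening'],s['finger_force'],np.round(s['moment'],2))
E
```

```text
t 12.4 pos [ 0.4541 -0.0985  0.1522] op 0.42417499173251005 F [ 1.9 -0.6 -0.1]
[[-0.996  0.091 -0.   ]
 [ 0.091  0.996  0.001]
 [ 0.     0.001 -1.   ]]
[ 0.604  0.786 -0.812  2.115  0.969  0.671  0.593] 0.42417499173251005 24.963935147970915 [ 0.07 -0.2   0.06]
```

>>> step_arm:
  steps:
    - [0,0,-0.05,0,0,10,1]
    - [0,0,-0.05,0,0,10,1]
    - [0,0,-0.05,0,0,10,1]
    - [0,0,-0.05,0,0,10,1]
    - [0,0,-0.05,0,0,10,1]
    - [0,0,-0.05,0,0,10,1]
    - [0,0,-0.05,0,0,10,1]
    - [0,0,-0.05,0,0,10,1]

```text
clock: 13.4
tool_pos: [0.4545, -0.0985, 0.1564]
eef_rot: [0.677, 0.736, 0.001, -0.0]
contact_force: [0.3, 1.0, 1.9]
opening: 0.424
finger_force: 25.0
```

>>> step_arm:
  steps:
    - [0,0,-0.05,0,0,10,1]
    - [0,0,-0.05,0,0,10,1]
    - [0,0,-0.05,0,0,10,1]
    - [0,0,-0.05,0,0,10,1]

```text
clock: 13.9
tool_pos: [0.4545, -0.0986, 0.1584]
eef_rot: [0.888, 0.46, 0.001, -0.0]
contact_force: [0.6, -1.3, 2.2]
opening: 0.424
finger_force: 25.0
```

```bash
python3 - <<'E'
from w import *
s=st(); print(np.round(s['q'],3),s['opening'],s['finger_force'],np.round(s['moment'],2))
E
```

```text
t 13.9 pos [ 0.4545 -0.0986  0.1584] op 0.4236201605983248 F [ 0.6 -1.3  2.2]
[[ 0.577  0.817  0.001]
 [ 0.817 -0.577  0.001]
 [ 0.001  0.    -1.   ]]
[ 0.286  0.667 -0.271  2.126  0.438  0.399 -0.951] 0.4236201605983248 24.95713627897203 [-0.37 -0.12  0.02]
```

>>> step_arm:
  steps:
    - [0,0,-0.05,0,0,10,1]
    - [0,0,-0.05,0,0,10,1]
    - [0,0,-0.05,0,0,10,1]
    - [0,0,-0.05,0,0,10,1]

```text
clock: 14.4
tool_pos: [0.4544, -0.0988, 0.1605]
eef_rot: [0.992, 0.128, 0.0, -0.0]
contact_force: [-0.2, -1.4, 3.9]
opening: 0.424
finger_force: 25.0
```

```bash
python3 - <<'E'
from w import *
s=st(); print(np.round(s['q'],3),s['opening'],s['finger_force'],np.round(s['moment'],2))
E
```

```text
t 14.4 pos [ 0.4544 -0.0988  0.1605] op 0.4237995940141503 F [-0.2 -1.4  3.9]
[[ 0.967  0.254  0.001]
 [ 0.254 -0.967  0.001]
 [ 0.001 -0.    -1.   ]]
[ 0.179  0.656 -0.1    2.131  0.17   0.362 -1.374] 0.4237995940141503 24.956489615142345 [-0.53 -0.02  0.11]
```

>>> step_arm:
  steps:
    - [0,0,-0.05,0,0,5,1]
    - [0,0,-0.05,0,0,5,1]
    - [0,0,0,0,0,0,1]

```text
clock: 14.78
tool_pos: [0.4557, -0.0985, 0.1611]
eef_rot: [0.999, 0.046, 0.001, -0.0]
contact_force: [4.2, -1.4, -4.1]
opening: 0.42
finger_force: 25.0
```

```bash
python3 - <<'E'
from w import *
s=st(); print(np.round(s['q'],3),s['opening'],s['finger_force'],np.round(s['moment'],2))
E
```

```text
t 14.775 pos [ 0.4557 -0.0985  0.1611] op 0.4204253510305651 F [ 4.2 -1.4 -4.1]
[[ 0.996  0.091  0.003]
 [ 0.091 -0.996  0.001]
 [ 0.003 -0.    -1.   ]]
[ 0.153  0.655 -0.061  2.13   0.103  0.357 -1.471] 0.4204253510305651 24.997436832636595 [-0.38 -0.82  0.48]
```

>>> step_arm:
  steps:
    - [0,0,0,0,0,-2,-1]
    - [0,0,0,0,0,0,-1]
    - [0,0,0,0,0,0,-1]
    - [0,0,-2,0,0,0,-1]
    - [0,0,-2,0,0,0,-1]
    - [0,0,-2,0,0,7,-1]
    - [0,0,-1,0,0,0,-1]
    - [0,0,0,0,0,0,-1]

```text
clock: 15.78
tool_pos: [0.4539, -0.0987, 0.2313]
eef_rot: [1.0, 0.002, -0.0, -0.0]
contact_force: [-0.3, -0.5, -0.1]
opening: 0.999
finger_force: 0.0
```

>>> step_arm:
  steps:
    - [0,-3.4,0,0,0,0,-1]
    - [0,-3.4,0,0,0,0,-1]
    - [0,-3.4,0,0,0,0,-1]
    - [0,-3.4,0,0,0,0,-1]
    - [0,0,0,0,0,0,-1]
    - [0,0,0,0,0,0,-1]

```text
clock: 16.52
tool_pos: [0.4532, 0.0365, 0.2305]
eef_rot: [1.0, 0.001, -0.001, 0.0]
contact_force: [-0.7, 0.1, 0.5]
opening: 1.001
finger_force: 0.0
```

```bash
python3 - <<'E'
from w import *
s=st(); print(np.round(s['q'],3)); plan([0.4545,0.0365,0.13],-90)
w=snap('wrist','w4'); print(proj(w,[[0.4545,0.0365,0.137],[0.4545,-0.0985,0.167],[0.4265,0.0365,0.137],[0.4825,0.0365,0.137]]).round(0).tolist())
E
```

```text
t 16.525 pos [0.4532 0.0365 0.2305] op 1.0012865814992016 F [-0.7  0.1  0.5]
[[ 1.     0.001 -0.002]
 [ 0.001 -1.    -0.   ]
 [-0.002  0.    -1.   ]]
[-0.165  0.516 -0.025  2.093  0.024  0.535 -1.777]
shift cm [ 0.15 -0.   10.05] rot [0.  0.1 0.1]
[[324.0, 248.0], [605.0, 266.0], [324.0, 296.0], [324.0, 197.0]]
```

View pics/w4.png

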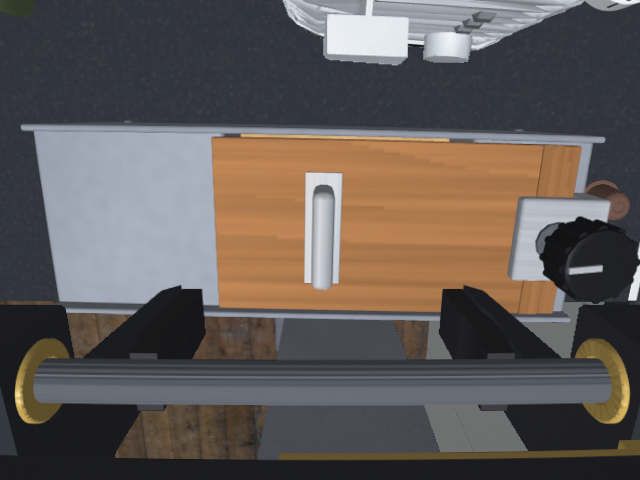

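Wrist view: handle at (323,238) and the undone knob at (590,260). This puts the handle near x = 0.457 and the box yaw at about -1°.

>>> step_arm:
  steps:
    - [0.35,0,2.5,0,0,1,-1]
    - [0,0,2.5,0,0,0,-1]
    - [0,0,2.5,0,0,0,-1]
    - [0,0,1.5,0,0,0,-1]
    - [0,0,1,0,0,0,1]
    - [0,0,0,0,0,0,1]
    - [0,0,0,0,0,0,1]
    - [0,0,0,0,0,0,1]
  force: 15

```text
clock: 17.58
tool_pos: [0.4575, 0.0374, 0.1317]
eef_rot: [1.0, -0.008, 0.0, -0.001]
contact_force: [-0.1, 0.4, 1.0]
opening: 0.57
finger_force: 0.0
```

>>> step_arm:
  steps:
    - [0,0,0,0,0,0,1]
    - [0,0,0,0,0,0,1]
    - [0,0,0,0,0,0,1]
    - [0,0,0,0,0,0,1]

```text
clock: 18.08
tool_pos: [0.4571, 0.0372, 0.1311]
eef_rot: [1.0, -0.008, -0.0, -0.0]
contact_force: [-0.9, -0.6, 0.7]
opening: 0.133
finger_force: 15.0
```

>>> step_arm:
  steps:
    - [0,-1.5,0,0,0,0,1]
    - [0,-3,0,0,0,0,1]
    - [0,-3,0,0,0,0,1]
    - [0,-3,0,0,0,0,1]
    - [0,-3,0,0,0,0,1]
    - [0,-3,0,0,0,0,1]
    - [0,-3,0,0,0,0,1]
    - [0,-1.6,0,0,0,0,1]

```text
clock: 19.08
tool_pos: [0.4612, 0.2508, 0.1312]
eef_rot: [1.0, -0.007, 0.001, -0.001]
contact_force: [4.7, -2.1, -3.0]
opening: 0.135
finger_force: 15.0
```

>>> step_arm:
  steps:
    - [0,-0.5,0,0,0,0,1]
    - [0,-0.2,0,0,0,0,1]
    - [0,0,0,0,0,0,1]

```text
clock: 19.45
tool_pos: [0.4612, 0.2524, 0.1312]
eef_rot: [1.0, -0.009, -0.0, 0.001]
contact_force: [3.6, -6.4, -1.3]
opening: 0.133
finger_force: 15.0
```

```bash
python3 - <<'E'
from w import *
s=st(); print(np.round(s['q'],3)); t=snap('top')
for c in caps(t): print(c)
E
```

```text
t 19.45 pos [0.4612 0.2524 0.1312] op 0.13345610432603222 F [ 3.6 -6.4 -1.3]
[[ 1.    -0.019 -0.   ]
 [-0.019 -1.    -0.003]
 [-0.     0.003 -1.   ]]
[-0.626  0.759  0.06   1.976 -0.097  0.41  -2.083]
(296, 348, 42.3, array([ 0.2821, -0.0233,  0.008 ]))
(223, 358, 51.4, array([0.2571, 0.1577, 0.008 ]))
(411, 279, 6.8, array([ 0.4513, -0.3122,  0.008 ]))
(368, 277, 6.8, array([ 0.4554, -0.2024,  0.008 ]))
```

>>> step_arm:
  steps:
    - [0,0.1,0,0,0,0,-1]
    - [0,0,0,0,0,0,-1]
    - [0,0,0,0,0,0,-1]
    - [0,0,-3,0,0,0,-1]
    - [0,0,-4,0,0,0,-1]
    - [0,0,-4,0,0,0,-1]
    - [0,2.7,0,0,0,0,-1]
    - [0,4,0,0,0,0,-1]

```text
clock: 20.5
tool_pos: [0.4596, 0.1883, 0.2419]
eef_rot: [1.0, -0.006, 0.0, -0.001]
contact_force: [0.5, -1.0, 0.1]
opening: 0.994
finger_force: 0.0
```

>>> step_arm:
  steps:
    - [0,5,0,0,0,0,-1]
    - [0,5,0,0,0,0,-1]
    - [0,5,0,0,0,0,-1]
    - [0,5,0,0,0,0,-1]
    - [0,5,0,0,0,0,-1]
    - [0,5,0,0,0,0,-1]
    - [0,5,0,0,0,0,-1]
    - [0,3.8,0,0,0,0,-1]

```text
clock: 21.5
tool_pos: [0.453, -0.2026, 0.241]
eef_rot: [1.0, -0.009, -0.0, -0.0]
contact_force: [0.1, -0.7, 0.3]
opening: 1.005
finger_force: 0.0
```

>>> step_arm:
  steps:
    - [0,0,0,0,0,-10,-1]
    - [0,0,0,0,0,-10,-1]
    - [0,0,0,0,0,-10,-1]
    - [0,0,0,0,0,-10,-1]
    - [0,0,0,0,0,-10,-1]
    - [0,0,0,0,0,-10,-1]
    - [0,0,0,0,0,-10,-1]
    - [0,0,0,0,0,-10,-1]

```text
clock: 22.5
tool_pos: [0.4533, -0.2003, 0.241]
eef_rot: [0.769, 0.639, -0.0, -0.001]
contact_force: [0.2, 0.6, 0.3]
opening: 1.0
finger_force: 0.0
```

>>> step_arm:
  steps:
    - [0,0,1,0,0,-10,-1]
    - [0,0,1,0,0,0,-1]
    - [0,0,1,0,0,0,-1]
    - [0,0,0,0,0,0,-1]
    - [0,0,0,0,0,0,-1]

```text
clock: 23.12
tool_pos: [0.4535, -0.2005, 0.211]
eef_rot: [0.713, 0.701, -0.0, -0.0]
contact_force: [-0.3, 0.2, -0.2]
opening: 0.998
finger_force: 0.0
```

```bash
python3 - <<'E'
from w import *
s=st(); print(np.round(s['q'],3)); plan([0.454,-0.2,0.032],0)
w=snap('wrist','w5'); t=snap('top')
for c in caps(w)+['']+caps(t): print(c)
E
```

```text
t 23.125 pos [ 0.4535 -0.2005  0.211 ] op 0.9981454066333596 F [-0.3  0.2 -0.2]
[[ 0.017  1.    -0.001]
 [ 1.    -0.017  0.001]
 [ 0.001 -0.001 -1.   ]]
[ 0.6    0.619 -0.439  1.988  0.433  0.628 -0.14 ]
shift cm [ 0.04  0.06 17.9 ] rot [-0.  -0.  -0.9]
(276, 354, 17.4, array([ 0.4109, -0.3264,  0.008 ]))
(325, 209, 22.3, array([ 0.4551, -0.1986,  0.008 ]))

(298, 346, 42.5, array([ 0.2845, -0.027 ,  0.008 ]))
```

View pics/w5.png

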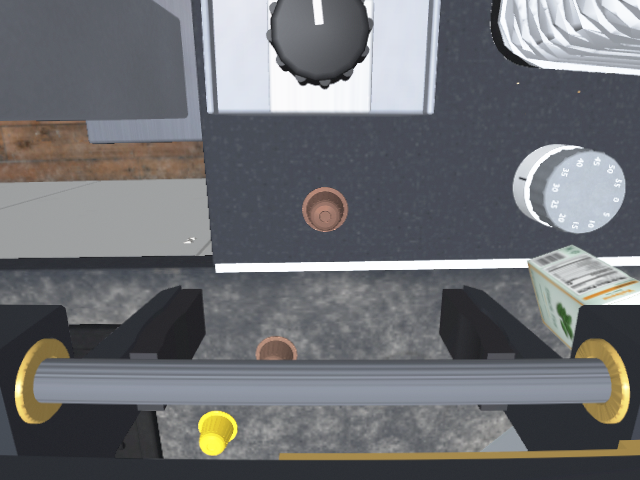

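Wrist view: the near capsule is at (325,209), about (0.455, -0.199). The other has been knocked aside, to about (276,354) or (0.41, -0.33). I'll grasp the near one.

>>> step_arm:
  steps:
    - [0.15,0.15,3,0,0,0,-1]
    - [0,0,3.5,0,0,0,-1]
    - [0,0,3.5,0,0,0,-1]
    - [0,0,3.5,0,0,0,-1]
    - [0,0,2.5,0,0,0,-1]
    - [0,0,1.9,0,0,0,-1]
    - [0,0,0,0,0,0,1]
    - [0,0,0,0,0,0,1]
  force: 8

```text
clock: 24.22
tool_pos: [0.4552, -0.1991, 0.0326]
eef_rot: [0.713, 0.701, 0.0, -0.0]
contact_force: [0.2, -0.6, 0.7]
opening: 0.799
finger_force: 0.0
```

>>> step_arm:
  steps:
    - [0,0,0,0,0,0,1]
    - [0,0,0,0,0,0,1]
    - [0,0,0,0,0,0,1]
    - [0,0,0,0,0,0,1]
    - [0,0,0,0,0,0,1]

```text
clock: 24.85
tool_pos: [0.4547, -0.199, 0.0319]
eef_rot: [0.713, 0.701, 0.0, -0.001]
contact_force: [-0.0, 0.4, -0.9]
opening: 0.293
finger_force: 7.6
```

```bash
python3 - <<'E'
from w import *
s=st(); print(s['finger_force'])
E
```

```text
t 24.85 pos [ 0.4547 -0.199   0.0319] op 0.2929883621434528 F [-0.   0.4 -0.9]
[[ 0.016  1.    -0.001]
 [ 1.    -0.016  0.001]
 [ 0.001 -0.001 -1.   ]]
7.596246107277693
```

>>> step_arm:
  steps:
    - [0,0,-1,0,0,0,1]
    - [0,0,-2,0,0,0,1]
    - [0,0,-3,0,0,0,1]
    - [0,0,-4,0,0,0,1]
    - [0,0,-4,0,0,0,1]
    - [0,0,-4,0,0,0,1]
    - [0,0,-3,0,0,0,1]
    - [0,0,-1,0,0,0,1]

```text
clock: 25.85
tool_pos: [0.4553, -0.1994, 0.2539]
eef_rot: [0.713, 0.701, 0.001, 0.001]
contact_force: [-0.2, 0.9, 0.7]
opening: 0.297
finger_force: 7.6
```

>>> step_arm:
  steps:
    - [1.6,0,0,0,0,0,1]
    - [3,0,0,0,0,0,1]
    - [4,0,0,0,0,0,1]
    - [4.5,-0.15,0,0,0,0,1]
    - [4.5,0,0,0,0,0,1]
    - [4,0,0,0,0,0,1]
    - [3,0,0,0,0,0,1]
    - [1,0,0,0,0,0,1]

```text
clock: 26.85
tool_pos: [0.4562, 0.0594, 0.2511]
eef_rot: [0.711, 0.703, -0.001, -0.002]
contact_force: [0.2, -1.2, -0.5]
opening: 0.295
finger_force: 7.6
```

>>> step_arm:
  steps:
    - [0,0,2,0,0,0,1]
    - [0,0,3,0,0,0,1]
    - [0,0,3,0,0,0,1]
    - [0,0,2,0,0,0,1]
    - [0,0,0,0,0,0,1]
    - [0,0,0,0,0,0,1]

```text
clock: 27.6
tool_pos: [0.4574, 0.0566, 0.1523]
eef_rot: [0.713, 0.701, -0.0, -0.001]
contact_force: [0.3, -0.5, 0.3]
opening: 0.292
finger_force: 7.6
```

```bash
python3 - <<'E'
from w import *
s=st(); print(s['finger_force'])
w=snap('wrist','w6'); t=snap('top')
for c in caps(w)+['']+caps(t): print(c)
E
```

```text
t 27.6 pos [0.4574 0.0566 0.1523] op 0.2924148466582797 F [ 0.3 -0.5  0.3]
[[ 0.017  1.    -0.001]
 [ 1.    -0.017  0.001]
 [ 0.001 -0.001 -1.   ]]
7.575104859566935
(322, 308, 48.8, array([0.4557, 0.0012, 0.008 ]))
(140, 261, 5.5, array([0.3339, 0.0369, 0.008 ]))
(160, 58, 5.9, array([0.3617, 0.1639, 0.008 ]))
(85, 58, 92.5, array([0.3164, 0.1656, 0.008 ]))

(420, 294, 6.9, array([ 0.411, -0.333,  0.008]))
```

View pics/w6.png

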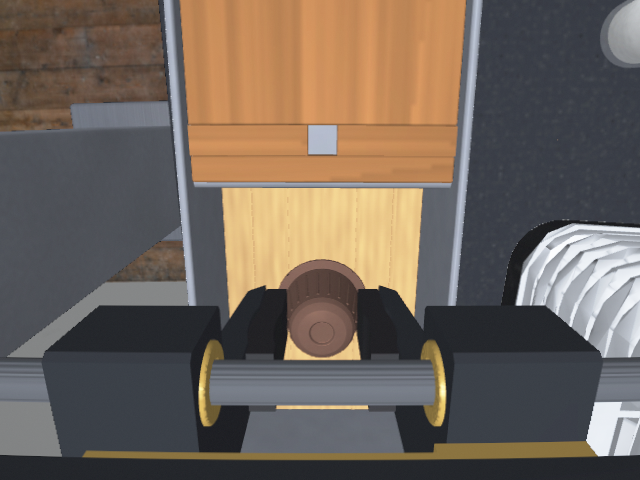

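The wrist view shows the capsule upright between the fingers over the packing at (322,308), clear of the lid.

>>> step_arm:
  steps:
    - [0,0,1.5,0,0,0,1]
    - [0,0,1.5,0,0,0,1]
    - [0,0,1.5,0,0,0,1]
    - [0,0,1,0,0,0,1]
    - [0,0,0.5,0,0,0,1]
    - [0,0,0,0,0,0,1]

```text
clock: 28.45
tool_pos: [0.4574, 0.057, 0.0922]
eef_rot: [0.713, 0.701, 0.0, -0.001]
contact_force: [-0.3, 0.6, 0.1]
opening: 0.293
finger_force: 7.6
```

>>> step_arm:
  steps:
    - [0,0,0.2,0,0,0,1]
    - [0,0,0.2,0,0,0,1]
    - [0,0,0.1,0,0,0,1]
    - [0,0,0,0,0,0,1]

```text
clock: 28.95
tool_pos: [0.4574, 0.0569, 0.0871]
eef_rot: [0.713, 0.701, -0.0, -0.001]
contact_force: [-0.3, 0.3, 0.1]
opening: 0.298
finger_force: 7.6
```

>>> step_arm:
  steps:
    - [0,0,0.2,0,0,0,1]
    - [0,0,0.2,0,0,0,1]
    - [0,0,0.1,0,0,0,1]
    - [0,0,0,0,0,0,1]

```text
clock: 29.45
tool_pos: [0.4573, 0.057, 0.082]
eef_rot: [0.713, 0.701, -0.0, -0.001]
contact_force: [0.2, 0.4, 0.9]
opening: 0.293
finger_force: 7.6
```

>>> step_arm:
  steps:
    - [0,0,0.15,0,0,0,1]
    - [0,0,0.15,0,0,0,1]
    - [0,0,0.1,0,0,0,1]
    - [0,0,0,0,0,0,1]

```text
clock: 29.95
tool_pos: [0.4574, 0.057, 0.0781]
eef_rot: [0.713, 0.701, 0.0, -0.001]
contact_force: [1.3, 0.0, 0.9]
opening: 0.289
finger_force: 7.8
```

>>> step_arm:
  steps:
    - [0,0,0.1,0,0,0,1]
    - [0,0,0.1,0,0,0,1]
    - [0,0,0,0,0,0,1]

```text
clock: 30.32
tool_pos: [0.4574, 0.0569, 0.0762]
eef_rot: [0.713, 0.701, 0.0, -0.001]
contact_force: [0.3, 1.1, 4.0]
opening: 0.296
finger_force: 8.1
```

```bash
python3 - <<'E'
from w import *
s=st(); print(s['finger_force'],np.round(s['joint_torque'],2))
E
```

```text
t 30.325 pos [0.4574 0.0569 0.0762] op 0.29574796352540444 F [0.3 1.1 4. ]
[[ 0.016  1.    -0.001]
 [ 1.    -0.016  0.001]
 [ 0.001 -0.001 -1.   ]]
8.128475638950476 [ 5.000e-02 -4.441e+01 -1.900e-01 -2.700e+00  1.000e-02 -1.100e-01
 -0.000e+00]
```

Contact felt at 4 N, which is about 3 mm of give. I'll ease off 2.5 mm and release.

>>> step_arm:
  steps:
    - [0,0,-0.15,0,0,0,1]
    - [0,0,-0.1,0,0,0,1]
    - [0,0,0,0,0,0,0.1]
    - [0,0,0,0,0,0,0.1]
    - [0,0,0,0,0,0,0.1]
    - [0,0,0,0,0,0,0.1]

```text
clock: 31.08
tool_pos: [0.4573, 0.057, 0.0786]
eef_rot: [0.713, 0.701, -0.0, -0.001]
contact_force: [-0.3, 0.3, -0.1]
opening: 0.449
finger_force: 0.0
```

>>> step_arm:
  steps:
    - [0,0,-1,0,0,0,0.1]
    - [0,0,-2,0,0,0,0.1]
    - [0,0,-3,0,0,0,0.1]
    - [0,0,-4,0,0,0,0.1]
    - [0,0,-3.5,0,0,0,-1]
    - [0,0,-2,0,0,0,-1]
    - [0,0,0,0,0,0,-1]
    - [0,0,0,0,0,0,-1]

```text
clock: 32.08
tool_pos: [0.457, 0.0565, 0.2332]
eef_rot: [0.713, 0.701, -0.001, -0.001]
contact_force: [-0.2, 0.5, 0.3]
opening: 0.879
finger_force: 0.0
```

```bash
python3 - <<'E'
from w import *
s=st(); plan([0.411,-0.325,0.23],-1)
t=snap('top');
for c in caps(t): print(c)
snap('wrist','w7')
E
```

```text
t 32.075 pos [0.457  0.0565 0.2332] op 0.8789912929939421 F [-0.2  0.5  0.3]
[[ 0.016  1.    -0.002]
 [ 1.    -0.016  0.   ]
 [ 0.    -0.002 -1.   ]]
shift cm [-38.21  -3.98   0.31] rot [-0.1 -0.   0.1]
(420, 295, 6.8, array([ 0.4104, -0.3326,  0.008 ]))
```

View pics/w7.png

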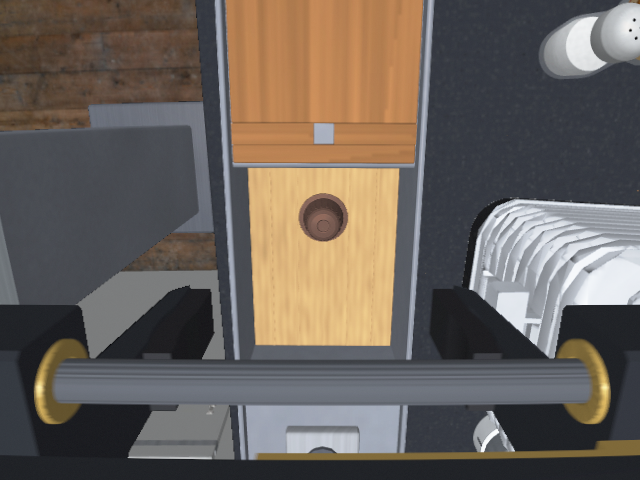

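First capsule stands in the compartment at (323,218). On to the second.

>>> step_arm:
  steps:
    - [-2.6,-0.5,0,0,0,0,-1]
    - [-4.5,-0.5,0,0,0,0,-1]
    - [-5.6,-0.5,0,0,0,0,-1]
    - [-5.6,-0.5,0,0,0,0,-1]
    - [-5.6,-0.5,0,0,0,0,-1]
    - [-5.6,-0.5,0,0,0,0,-1]
    - [-5,-0.5,0,0,0,0,-1]
    - [-3.7,-0.5,0,0,0,0,-1]

```text
clock: 33.17
tool_pos: [0.4102, -0.3267, 0.2321]
eef_rot: [0.714, 0.701, -0.0, -0.002]
contact_force: [0.4, -0.2, -0.3]
opening: 1.001
finger_force: 0.0
```

>>> step_arm:
  steps:
    - [0,0,1,0,0,0,-1]
    - [0,0,1,0,0,0,-1]
    - [0,0,0,0,0,0,-1]
    - [0,0,0,0,0,0,-1]

```text
clock: 33.67
tool_pos: [0.4119, -0.3233, 0.2133]
eef_rot: [0.712, 0.702, 0.0, -0.001]
contact_force: [-0.4, 0.8, 0.4]
opening: 1.001
finger_force: 0.0
```

```bash
python3 - <<'E'
from w import *
s=st(); print(np.round(s['q'],2)); w=snap('wrist','w8'); C=caps(w)
for c in C: print(c)
c=min(C,key=lambda c:abs(c[3][0]-.411)+abs(c[3][1]+.33))[3]; plan([c[0],c[1],0.032],-1)
E
```

```text
t 33.675 pos [ 0.4119 -0.3233  0.2133] op 1.0014101038366519 F [-0.4  0.8  0.4]
[[ 0.014  1.    -0.001]
 [ 1.    -0.014  0.001]
 [ 0.001 -0.001 -1.   ]]
[ 0.9   0.66 -0.52  1.9   0.49  0.71  0.07]
(416, 432, 26.2, array([ 0.4961, -0.5331,  0.008 ]))
(321, 220, 19.9, array([ 0.4103, -0.3304,  0.008 ]))
(216, 100, 6.8, array([ 0.3333, -0.2376,  0.008 ]))
shift cm [-0.7  -0.13 18.15] rot [-0.  -0.1  0.2]
```

View pics/w8.png

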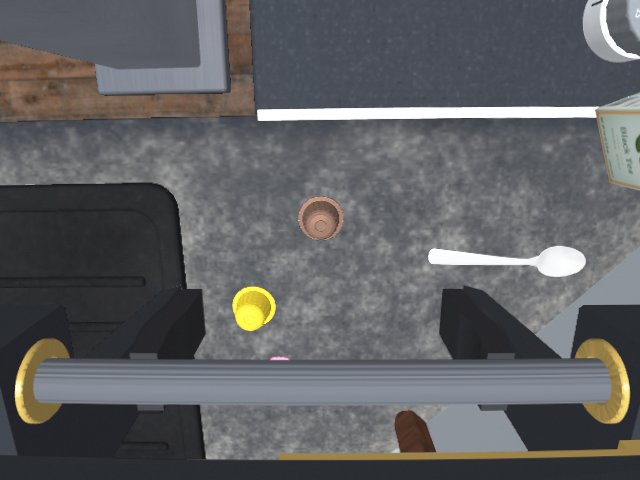

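The capsule is at (321,219), with the spoon's end at (430,257). I'll narrow the opening to stay clear of the spoon.

>>> step_arm:
  steps:
    - [-0.35,-0.1,3,0,0,0,-0.4]
    - [-0.35,0,3.5,0,0,0,-0.4]
    - [0,0,3.5,0,0,0,-0.4]
    - [0,0,3.5,0,0,0,-0.4]
    - [0,0,2.5,0,0,0,-0.4]
    - [0,0,2.1,0,0,0,-0.4]
    - [0,0,0,0,0,0,-0.4]
    - [0,0,0,0,0,0,1]

```text
clock: 34.72
tool_pos: [0.4107, -0.3314, 0.0331]
eef_rot: [0.713, 0.702, 0.0, 0.0]
contact_force: [-0.7, -1.4, -0.2]
opening: 0.609
finger_force: 0.0
```

>>> step_arm:
  steps:
    - [0,0,0,0,0,0,1]
    - [0,0,0,0,0,0,1]
    - [0,0,0,0,0,0,1]
    - [0,0,0,0,0,0,1]

```text
clock: 35.22
tool_pos: [0.4102, -0.3315, 0.0326]
eef_rot: [0.713, 0.701, 0.0, -0.0]
contact_force: [-0.6, -0.3, 2.3]
opening: 0.285
finger_force: 8.0
```

>>> step_arm:
  steps:
    - [0,0,-1,0,0,0,1]
    - [0,0,-2,0,0,0,1]
    - [0,0,-3,0,0,0,1]
    - [0,0,-4,0,0,0,1]
    - [0,0,-4,0,0,0,1]
    - [0,0,-4,0,0,0,1]
    - [0,0,-3,0,0,0,1]
    - [0,0,-1,0,0,0,1]

```text
clock: 36.22
tool_pos: [0.4107, -0.3318, 0.2543]
eef_rot: [0.713, 0.701, 0.0, 0.001]
contact_force: [0.5, -0.3, -1.2]
opening: 0.284
finger_force: 7.6
```

>>> step_arm:
  steps:
    - [1.9,0.5,0,0,0,0,1]
    - [4,0.5,0,0,0,0,1]
    - [5.5,0.6,0,0,0,0,1]
    - [5.5,0.5,0,0,0,0,1]
    - [5.5,0.5,0,0,0,0,1]
    - [5,0.5,0,0,0,0,1]
    - [4,0.5,0,0,0,0,1]
    - [2.5,0.5,0,0,0,0,1]

```text
clock: 37.22
tool_pos: [0.4561, 0.009, 0.252]
eef_rot: [0.712, 0.703, -0.0, -0.001]
contact_force: [0.6, -0.3, -1.4]
opening: 0.285
finger_force: 7.6
```

>>> step_arm:
  steps:
    - [0,0,0,0,0,0,1]
    - [0,0,2,0,0,0,1]
    - [0,0,3,0,0,0,1]
    - [0,0,3,0,0,0,1]
    - [0,0,2,0,0,0,1]
    - [0,0,0,0,0,0,1]

```text
clock: 37.98
tool_pos: [0.4551, 0.0051, 0.1513]
eef_rot: [0.713, 0.701, -0.002, -0.002]
contact_force: [0.5, 0.2, -0.2]
opening: 0.286
finger_force: 7.6
```

```bash
python3 - <<'E'
from w import *
s=st(); print(s['finger_force']); plan([0.4565,0.007,0.09],-1)
w=snap('wrist','w9')
E
```

```text
t 37.975 pos [0.4551 0.0051 0.1513] op 0.28572881818613766 F [ 0.5  0.2 -0.2]
[[ 0.018  1.    -0.005]
 [ 1.    -0.018 -0.001]
 [-0.001 -0.005 -1.   ]]
7.588919075351441
shift cm [0.2  0.17 6.13] rot [-0.3  0.1 -0. ]
```

View pics/w9.png

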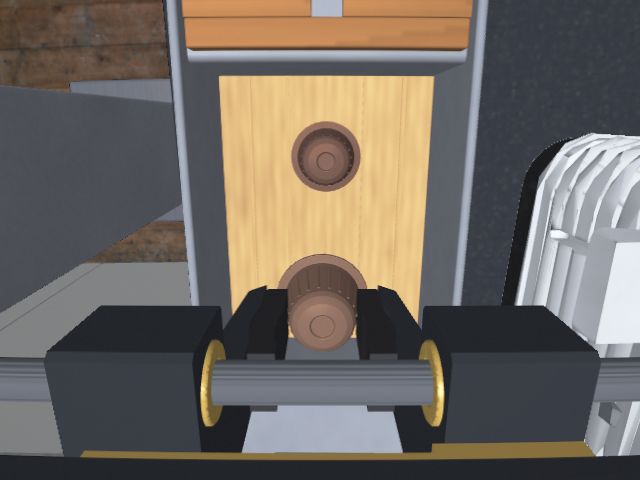

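The second capsule hangs at (322,308), clear of the first at (326,157).

>>> step_arm:
  steps:
    - [0.2,0.1,1.5,0,0,0,1]
    - [0,0,1.8,0,0,0,1]
    - [0,0,1.5,0,0,0,1]
    - [0,0,1,0,0,0,1]
    - [0,0,0.5,0,0,0,1]
    - [0,0,0.4,0,0,0,1]
    - [0,0,0.2,0,0,0,1]
    - [0,0,0,0,0,0,1]

```text
clock: 39.02
tool_pos: [0.4577, 0.0089, 0.0836]
eef_rot: [0.713, 0.701, 0.0, -0.001]
contact_force: [0.5, -0.1, -0.1]
opening: 0.289
finger_force: 7.6
```

>>> step_arm:
  steps:
    - [0,0,0.15,0,0,0,1]
    - [0,0,0.15,0,0,0,1]
    - [0,0,0.1,0,0,0,1]
    - [0,0,0,0,0,0,1]

```text
clock: 39.52
tool_pos: [0.4576, 0.0089, 0.0795]
eef_rot: [0.713, 0.701, -0.0, -0.001]
contact_force: [0.7, 0.2, 0.8]
opening: 0.286
finger_force: 7.7
```

>>> step_arm:
  steps:
    - [0,0,0.15,0,0,0,1]
    - [0,0,0.15,0,0,0,1]
    - [0,0,0,0,0,0,1]

```text
clock: 39.9
tool_pos: [0.4581, 0.009, 0.0781]
eef_rot: [0.713, 0.701, 0.001, 0.0]
contact_force: [-4.7, 0.2, 18.8]
opening: 0.287
finger_force: 7.9
```

Unexpectedly high force; back off and look.

>>> step_arm:
  steps:
    - [0,0,-0.3,0,0,0,1]
    - [0,0,0,0,0,0,1]

```text
clock: 40.15
tool_pos: [0.4577, 0.009, 0.0797]
eef_rot: [0.713, 0.701, 0.0, -0.001]
contact_force: [0.6, 0.1, 0.2]
opening: 0.286
finger_force: 7.6
```

```bash
python3 - <<'E'
from w import *
s=st(); print(s['finger_force'],np.round(s['moment'],2))
w=snap('wrist','w10'); t=snap('scene','s10')
p=cv2.imread('pics/s10.png')[150:340,180:440]; q=cv2.imread('pics/w10.png')
cv2.imwrite('pics/c10.png',np.hstack([cv2.resize(p,(400,292)),cv2.resize(q,(389,292))]))
E
```

```text
t 40.15 pos [0.4577 0.009  0.0797] op 0.286253027356532 F [0.6 0.1 0.2]
[[ 0.016  1.    -0.001]
 [ 1.    -0.016  0.001]
 [ 0.001 -0.001 -1.   ]]
7.629512957627753 [-0.07  0.05 -0.02]
```

View pics/c10.png

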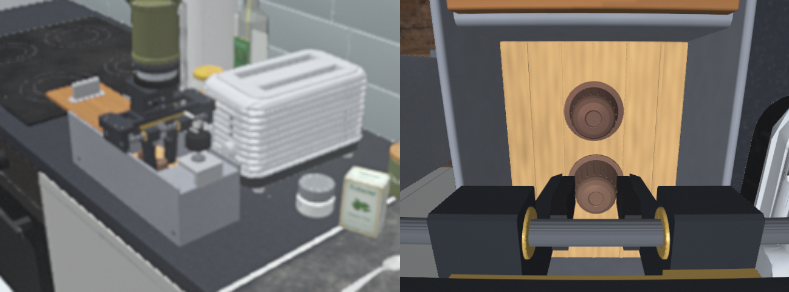

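The gripper body's far end lands on the toaster's front knob. I'll shift 12 mm towards the robot and lower again.

>>> step_arm:
  steps:
    - [0,0,-1,0,0,0,1]
    - [0,-0.6,0,0,0,0,1]
    - [0,-0.6,0,0,0,0,1]
    - [0,0,0.5,0,0,0,1]
    - [0,0,0.4,0,0,0,1]
    - [0,0,0.15,0,0,0,1]
    - [0,0,0,0,0,0,1]

```text
clock: 41.12
tool_pos: [0.4456, 0.0092, 0.0789]
eef_rot: [0.713, 0.701, -0.0, -0.001]
contact_force: [-0.3, 0.7, 0.2]
opening: 0.287
finger_force: 7.8
```

>>> step_arm:
  steps:
    - [0,0,0.1,0,0,0,1]
    - [0,0,0.1,0,0,0,1]
    - [0,0,0,0,0,0,1]

```text
clock: 41.5
tool_pos: [0.4456, 0.0092, 0.0772]
eef_rot: [0.713, 0.701, 0.0, -0.001]
contact_force: [-1.4, 0.9, 2.7]
opening: 0.287
finger_force: 8.1
```

Contact felt at 2.7 N. Ease off and release.

>>> step_arm:
  steps:
    - [0,0,-0.15,0,0,0,1]
    - [0,0,0,0,0,0,0.1]
    - [0,0,0,0,0,0,0.1]
    - [0,0,0,0,0,0,0.1]
    - [0,0,0,0,0,0,0.1]

```text
clock: 42.12
tool_pos: [0.4456, 0.0091, 0.0785]
eef_rot: [0.713, 0.701, -0.0, -0.001]
contact_force: [0.1, -0.5, -0.0]
opening: 0.448
finger_force: 0.0
```

>>> step_arm:
  steps:
    - [0,0,-1,0,0,0,0.1]
    - [0,0,-2,0,0,0,0.1]
    - [0,0,-3,0,0,0,0.1]
    - [0,0,-4,0,0,0,0.1]
    - [0,0,-4,0,0,0,-1]
    - [0,0,-2.5,0,0,0,-1]
    - [0,0,0,0,0,0,-1]
    - [0,0,0,0,0,0,-1]

```text
clock: 43.12
tool_pos: [0.4451, 0.0086, 0.2432]
eef_rot: [0.713, 0.701, -0.001, -0.001]
contact_force: [-0.5, -0.0, 0.0]
opening: 0.875
finger_force: 0.0
```

```bash
python3 - <<'E'
from w import *
s=st(); print(np.round(s['q'],2)); plan([0.461,0.2515,0.242],-91)
w=snap('wrist'); t=snap('top')
for c in caps(w)+['']+caps(t): print(c)
hsv=cv2.cvtColor(w['pixels'],cv2.COLOR_RGB2HSV)
E
```

```text
t 43.125 pos [0.4451 0.0086 0.2432] op 0.8752819606182688 F [-0.5 -0.   0. ]
[[ 0.016  1.    -0.002]
 [ 1.    -0.016  0.   ]
 [ 0.    -0.002 -1.   ]]
[ 0.25  0.53 -0.56  2.09  0.46  0.65 -0.64]
shift cm [24.32  1.19  0.13] rot [-0.1  0.1 90.1]
(323, 211, 23.6, array([0.4447, 0.0019, 0.008 ]))
(337, 151, 25.0, array([0.4575, 0.0531, 0.008 ]))
(8, 32, 4.9, array([0.1957, 0.152 , 0.008 ]))

(160, 334, 4.5, array([0.3153, 0.318 , 0.008 ]))
(265, 326, 4.9, array([0.3339, 0.0555, 0.008 ]))
```

>>> step_arm:
  steps:
    - [2.3,0.2,0,0,0,0,-1]
    - [4,0.2,0,0,0,0,-1]
    - [4,0.2,0,0,0,0,-1]
    - [4,0.2,0,0,0,0,-1]
    - [4,0.2,0,0,0,0,-1]
    - [4,0.2,0,0,0,0,-1]
    - [2,0,0,0,0,0,-1]
    - [0,0,0,0,0,10,-1]

```text
clock: 44.22
tool_pos: [0.4609, 0.253, 0.2429]
eef_rot: [0.772, 0.636, -0.001, -0.001]
contact_force: [0.3, 0.1, 0.3]
opening: 1.002
finger_force: 0.0
```

>>> step_arm:
  steps:
    - [0,0,0,0,0,10,-1]
    - [0,0,0,0,0,10,-1]
    - [0,0,0,0,0,10,-1]
    - [0,0,0,0,0,10,-1]
    - [0,0,0,0,0,10,-1]
    - [0,0,0,0,0,10,-1]
    - [0,0,0,0,0,10,-1]
    - [0,0,0,0,0,10,-1]

```text
clock: 45.22
tool_pos: [0.4613, 0.2505, 0.2431]
eef_rot: [1.0, -0.011, -0.001, 0.001]
contact_force: [0.9, 0.7, -0.4]
opening: 1.003
finger_force: 0.0
```

```bash
python3 - <<'E'
from w import *
s=st(); print(np.round(s['q'],2)); plan([0.461,0.2515,0.131],-91)
E
```

```text
t 45.225 pos [0.4613 0.2505 0.2431] op 1.0025001316578566 F [ 0.9  0.7 -0.4]
[[ 1.    -0.023 -0.002]
 [-0.023 -1.    -0.001]
 [-0.002  0.001 -1.   ]]
[-0.55  0.57 -0.06  1.88  0.05  0.69 -2.23]
shift cm [-1.000e-02 -1.200e-01  1.121e+01] rot [ 0.1  0.1 -0.3]
```

>>> step_arm:
  steps:
    - [0,-0.1,2.5,0,0,-0.3,-1]
    - [0,0,3,0,0,0,-1]
    - [0,0,3,0,0,0,-1]
    - [0,0,1.7,0,0,0,-1]
    - [0,0,1,0,0,0,1]
    - [0,0,0,0,0,0,1]
    - [0,0,0,0,0,0,1]
    - [0,0,0,0,0,0,1]
  force: 15

```text
clock: 46.22
tool_pos: [0.462, 0.253, 0.1324]
eef_rot: [1.0, -0.005, 0.0, -0.001]
contact_force: [-0.5, -0.7, -0.5]
opening: 0.573
finger_force: 0.0
```

>>> step_arm:
  steps:
    - [0,0,0,0,0,0,1]
    - [0,0,0,0,0,0,1]
    - [0,0,0,0,0,0,1]
    - [0,0,0,0,0,0,1]

```text
clock: 46.72
tool_pos: [0.4616, 0.2522, 0.1318]
eef_rot: [1.0, -0.006, -0.001, 0.0]
contact_force: [-1.1, 1.3, 1.6]
opening: 0.133
finger_force: 15.0
```

>>> step_arm:
  steps:
    - [0,1.5,0,0,0,0,1]
    - [0,3,0,0,0,0,1]
    - [0,3,0,0,0,0,1]
    - [0,3,0,0,0,0,1]
    - [0,3,0,0,0,0,1]
    - [0,3,0,0,0,0,1]
    - [0,3,0,0,0,0,1]
    - [0,1.6,0,0,0,0,1]

```text
clock: 47.72
tool_pos: [0.4575, 0.0397, 0.1317]
eef_rot: [1.0, -0.006, -0.002, 0.0]
contact_force: [-4.8, 1.9, 5.9]
opening: 0.137
finger_force: 15.0
```

>>> step_arm:
  steps:
    - [0,0.4,0,0,0,0,1]
    - [0,0.2,0,0,0,0,1]
    - [0,0,0,0,0,0,1]

```text
clock: 48.1
tool_pos: [0.4574, 0.0362, 0.1317]
eef_rot: [1.0, -0.005, -0.002, -0.001]
contact_force: [-5.6, 2.5, 6.2]
opening: 0.136
finger_force: 15.0
```

>>> step_arm:
  steps:
    - [0,0.2,0,0,0,0,1]
    - [0,0.2,0,0,0,0,1]
    - [0,0,0,0,0,0,1]

```text
clock: 48.48
tool_pos: [0.4575, 0.036, 0.1317]
eef_rot: [1.0, -0.003, -0.002, -0.003]
contact_force: [-6.1, 11.8, 5.7]
opening: 0.137
finger_force: 15.0
```

Lid is against its stop (11.8 N). Now release and go to the knob.

>>> step_arm:
  steps:
    - [0,-0.3,0,0,0,0,-1]
    - [0,0,0,0,0,0,-1]
    - [0,0,0,0,0,0,-1]
    - [0,0,-3,0,0,0,-1]
    - [0,0,-4,0,0,0,-1]
    - [0,0,-3.5,0,0,0,-1]
    - [0,4,0,0,0,0,-1]
    - [0,4,0,0,0,0,-1]

```text
clock: 49.48
tool_pos: [0.4588, -0.0465, 0.2371]
eef_rot: [1.0, -0.005, 0.0, -0.0]
contact_force: [0.5, -0.4, -0.5]
opening: 0.991
finger_force: 0.0
```

>>> step_arm:
  steps:
    - [0,4,0,0,0,0,-1]
    - [-0.2,1.6,0,0,0,0,-1]
    - [0,0,0,0,0,10,-1]
    - [0,0,0,0,0,10,-1]
    - [0,0,0,0,0,10,-1]
    - [0,0,0,0,0,0,-1]
    - [0,0,0,0,0,0,-1]

```text
clock: 50.35
tool_pos: [0.4558, -0.1007, 0.2364]
eef_rot: [0.965, -0.262, -0.001, -0.0]
contact_force: [0.4, 0.3, 0.1]
opening: 1.0
finger_force: 0.0
```

```bash
python3 - <<'E'
from w import *
s=st(); print(np.round(s['q'],2)); plan([0.4544,-0.0986,0.161],-120)
E
```

```text
t 50.35 pos [ 0.4558 -0.1007  0.2364] op 1.0000548862432566 F [0.4 0.3 0.1]
[[ 0.862 -0.506 -0.001]
 [-0.506 -0.862  0.001]
 [-0.001 -0.    -1.   ]]
[ 0.14  0.52 -0.04  2.05  0.03  0.57 -2.02]
shift cm [-0.22 -0.1   7.55] rot [-0.   0.1 -0.4]
```

>>> step_arm:
  steps:
    - [-0.22,-0.1,2,0,0,0,-1]
    - [0,0,2.5,0,0,0,-1]
    - [0,0,2,0,0,0,-1]
    - [0,0,1,0,0,0,-1]
    - [0,0,0,0,0,0,1]
    - [0,0,0,0,0,0,1]
    - [0,0,0,0,0,0,1]
    - [0,0,0,0,0,0,1]
  force: 25

```text
clock: 51.35
tool_pos: [0.4546, -0.0992, 0.1619]
eef_rot: [0.965, -0.264, -0.0, -0.0]
contact_force: [0.2, 0.4, 0.7]
opening: 0.573
finger_force: 0.0
```

>>> step_arm:
  steps:
    - [0,0,0,0,0,0,1]
    - [0,0,0,0,0,0,1]
    - [0,0,0,0,0,0,1]

```text
clock: 51.72
tool_pos: [0.4546, -0.099, 0.1617]
eef_rot: [0.965, -0.264, -0.0, -0.0]
contact_force: [0.9, 1.1, 3.0]
opening: 0.424
finger_force: 25.0
```

>>> step_arm:
  steps:
    - [0,0,0.05,0,0,-5,1]
    - [0,0,0.05,0,0,-10,1]
    - [0,0,0.05,0,0,-10,1]
    - [0,0,0.05,0,0,-10,1]
    - [0,0,0.05,0,0,-10,1]
    - [0,0,0.05,0,0,-10,1]
    - [0,0,0.05,0,0,-10,1]
    - [0,0,0.05,0,0,-10,1]

```text
clock: 52.72
tool_pos: [0.4546, -0.0986, 0.1577]
eef_rot: [0.925, 0.381, 0.0, -0.001]
contact_force: [-0.4, 1.4, 3.1]
opening: 0.425
finger_force: 25.0
```

```bash
python3 - <<'E'
from w import *
s=st(); print(np.round(s['q'],2),np.round(s['moment'],2))
E
```

```text
t 52.725 pos [ 0.4546 -0.0986  0.1577] op 0.4251310003386375 F [-0.4  1.4  3.1]
[[ 0.71   0.704  0.   ]
 [ 0.704 -0.71   0.001]
 [ 0.001 -0.001 -1.   ]]
[ 0.34  0.68 -0.36  2.12  0.55  0.43 -1.24] [ 0.4   0.26 -0.04]
```

>>> step_arm:
  steps:
    - [0,0,0.05,0,0,-10,1]
    - [0,0,0.05,0,0,-10,1]
    - [0,0,0.05,0,0,-10,1]
    - [0,0,0.05,0,0,-10,1]
    - [0,0,0.05,0,0,-10,1]
    - [0,0,0.05,0,0,-10,1]
    - [0,0,0.05,0,0,-10,1]
    - [0,0,0.05,0,0,-10,1]

```text
clock: 53.72
tool_pos: [0.4542, -0.0984, 0.1536]
eef_rot: [0.464, 0.886, 0.001, -0.001]
contact_force: [-1.0, 2.0, 1.8]
opening: 0.426
finger_force: 25.0
```

```bash
python3 - <<'E'
from w import *
s=st(); print(np.round(s['q'],2),np.round(s['moment'],2))
E
```

```text
t 53.725 pos [ 0.4542 -0.0984  0.1536] op 0.4262231388287215 F [-1.   2.   1.8]
[[-0.57   0.822 -0.001]
 [ 0.822  0.57   0.002]
 [ 0.002  0.001 -1.   ]]
[ 0.57  0.76 -0.74  2.12  0.91  0.62 -0.22] [ 0.53  0.3  -0.02]
```

>>> step_arm:
  steps:
    - [0,0,0.05,0,0,-10,1]
    - [0,0,0.05,0,0,-10,1]
    - [0,0,0.05,0,0,-10,1]
    - [0,0,0.05,0,0,-10,1]
    - [0,0,0.05,0,0,-10,1]
    - [0,0,0.05,0,0,-10,1]
    - [0,0,0.05,0,0,-10,1]
    - [0,0,0.05,0,0,-10,1]

```text
clock: 54.72
tool_pos: [0.454, -0.0988, 0.1494]
eef_rot: [-0.214, 0.977, 0.001, -0.001]
contact_force: [-1.1, 1.5, 1.5]
opening: 0.428
finger_force: 25.0
```

>>> step_arm:
  steps:
    - [0,0,0.05,0,0,-5,1]
    - [0,0,0.05,0,0,-5,1]
    - [0,0,0,0,0,-5,1]
    - [0,0,0,0,0,0,1]

```text
clock: 55.22
tool_pos: [0.454, -0.0989, 0.1485]
eef_rot: [-0.337, 0.942, 0.001, -0.0]
contact_force: [-1.3, 1.5, 5.3]
opening: 0.422
finger_force: 25.0
```

```bash
python3 - <<'E'
from w import *
s=st(); print(np.round(s['q'],2),np.round(s['moment'],2))
E
```

```text
t 55.225 pos [ 0.454  -0.0989  0.1485] op 0.42201130795455366 F [-1.3  1.5  5.3]
[[-0.773 -0.634 -0.001]
 [-0.634  0.773  0.001]
 [ 0.     0.002 -1.   ]]
[ 0.74  0.91 -1.09  2.11  1.12  0.89  1.21] [0.29 0.42 0.08]
```

>>> step_arm:
  steps:
    - [0,0,0.03,0,0,-5,1]
    - [0,0,0.03,0,0,-5,1]
    - [0,0,0,0,0,-4,1]
    - [0,0,0,0,0,0,1]

```text
clock: 55.72
tool_pos: [0.4541, -0.099, 0.1478]
eef_rot: [-0.448, 0.894, 0.001, -0.0]
contact_force: [-0.6, 1.3, 3.3]
opening: 0.424
finger_force: 25.0
```

```bash
python3 - <<'E'
from w import *
s=st(); print(np.round(s['q'],2),np.round(s['moment'],2))
E
```

```text
t 55.725 pos [ 0.4541 -0.099   0.1478] op 0.42362697018364737 F [-0.6  1.3  3.3]
[[-0.598 -0.801 -0.001]
 [-0.801  0.598  0.001]
 [-0.     0.002 -1.   ]]
[ 0.75  0.93 -1.13  2.11  1.13  0.93  1.44] [ 0.36  0.45 -0.06]
```

Not yet at the stop; a bit more.

>>> step_arm:
  steps:
    - [0,0,0.03,0,0,-5,1]
    - [0,0,0,0,0,-4,1]
    - [0,0,0,0,0,0,1]

```text
clock: 56.1
tool_pos: [0.4548, -0.0979, 0.1478]
eef_rot: [-0.517, 0.856, 0.002, 0.001]
contact_force: [-0.2, 5.2, 1.9]
opening: 0.426
finger_force: 25.0
```

```bash
python3 - <<'E'
from w import *
s=st(); print(np.round(s['q'],2),np.round(s['moment'],2))
E
```

```text
t 56.1 pos [ 0.4548 -0.0979  0.1478] op 0.4257120252213985 F [-0.2  5.2  1.9]
[[-0.466 -0.885  0.   ]
 [-0.885  0.466  0.004]
 [-0.003  0.002 -1.   ]]
[ 0.76  0.95 -1.16  2.11  1.14  0.95  1.58] [ 1.21  0.18 -0.41]
```

Stop reached (moment 0.41 N m). Release, rise, check.

>>> step_arm:
  steps:
    - [0,0,0,0,0,2,1]
    - [0,0,0,0,0,0,-1]
    - [0,0,0,0,0,0,-1]
    - [0,0,0,0,0,0,-1]
    - [0,0,0,0,0,0,-1]
    - [0,0,-3,0,0,0,-1]
    - [0,0,-4,0,0,0,-1]
    - [0,0,-4,0,0,0,-1]

```text
clock: 57.1
tool_pos: [0.4542, -0.0993, 0.2586]
eef_rot: [-0.503, 0.864, 0.001, -0.0]
contact_force: [-0.1, 0.7, -0.2]
opening: 0.998
finger_force: 0.0
```

>>> step_arm:
  steps:
    - [0,0,0,0,0,0,-1]
    - [0,0,0,0,0,0,-1]
    - [0,0,0,0,0,0,-1]

```text
clock: 57.48
tool_pos: [0.4537, -0.0995, 0.2565]
eef_rot: [-0.503, 0.864, 0.001, -0.001]
contact_force: [0.3, 0.1, 1.2]
opening: 0.999
finger_force: 0.0
```

```bash
python3 - <<'E'
from w import *
s=st(); w=snap('wrist','w11'); t=snap('top','t11')
q=cv2.imread('pics/w11.png'); p=cv2.imread('pics/t11.png')[150:350,150:500]
cv2.imwrite('pics/c11.png',np.hstack([cv2.resize(q,(400,300)),cv2.resize(p,(400,300))]))
E
```

```text
t 57.475 pos [ 0.4537 -0.0995  0.2565] op 0.9993678300273443 F [0.3 0.1 1.2]
[[-0.494 -0.869 -0.003]
 [-0.869  0.494  0.001]
 [ 0.001  0.003 -1.   ]]
```

View pics/c11.png

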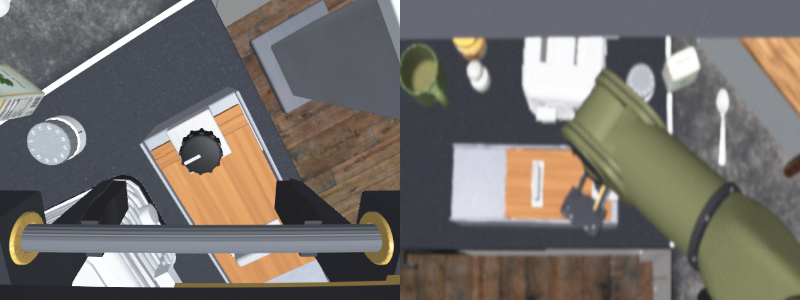

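The view shows the lid shut, the lock screwed down, the other items in place and the gripper clear.

```bash
python3 -c "
from plant import r
print(r.finish_job())"
```

```text
the job is handed in; nothing more can be done
None
```

Both capsules on the worktop are resting in the box, the lid is shut and the lock is screwed to its stop; I handed the job in at about 57 s, but no verdict was returned.

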